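# Put the pot to drain on the fold-up drying stand

## Task

First press the red sprung lever of the drying stand down until it latches and stays down by itself, which brings the leaning peg upright. Then slide the blue drip tray fully home under the stand, and after that hang the white pot gently upside down on the upright peg so that its floor rests on the peg's head. Let go of everything and leave the other things where they are.

Things in the scene. Friction and masses are not known exactly. Their poses are not given: they have to be found in the camera images.
- stand: White slatted drying stand, fixed, 120 mm deep (its x) and 160 mm wide (its y), slatted deck top 42 mm up. Origin: on the work surface under the centre; x points to its back, y to the side to which the peg leans, the lever is on the -y side. The bay under the deck, 140 mm wide and 34 mm high, is open to -x; its back stop is at x = +55 mm.
- lever (a joint): Red-padded steel lever hinged on the stand, rad: 0 = up (34 deg above level), 0.70 = fully down (6 deg below level), where the pad's top is about 50 mm up. Sprung up: pressing the pad takes about 11 N at first, less further on. Past about 0.44 it snaps over its detent and stays at 0.70; short of that it springs back up.
- lever_pad (a point): Centre of the top of the lever's red pad, 44 x 44 mm, 110 mm from the hinge. Starts about 121 mm above the surface and moves down 72 mm and outwards (stand -y) 24 mm over the stroke.
- lever_hinge (a point): Point on the lever's hinge axis (which lies along stand x), fixed on the stand at (0, -66, 52) mm.
- peg (a joint): Drying peg's angle, rad: 0 = leaning 46 deg from vertical towards stand +y; 0.80 = upright. Linked to the lever: it rises as the lever goes down and is held upright while the lever is latched (a sideways push of over about 5 N at its head would unlatch it). It pivots 56 mm above the surface over the stand's origin.
- peg_tip (a point): Centre of the end face of the peg's blue head (36 mm across), 112 mm from the pivot; 168 mm above the surface and over the stand's origin when the peg is upright. The peg below its head is 14 mm thick.
- tray: Loose blue drip tray, 105 (x) x 128 (y) x 20 mm, 0.2 kg, 38 to 58 mm short of home in the bay's mouth, 6 mm play each side. Origin: under its middle; +x points into the bay. A stem on its front carries an upright pull plate 60 mm wide, 28 mm high, 7 mm thick, its front face at x = -86.5 mm. Home (back edge on the stop) the origin is at stand x = +2.5 mm.
- pot: White square ceramic pot, 60 x 60 mm outside, 110 mm long, walls 5 mm, base 7 mm, about 0.35 kg (0.28 to 0.45), lying on its side on the work surface. Origin: its very centre (30 mm up as it lies). Its x axis points from the closed base to the open mouth, at first roughly away from the robot. The mouth opening is 50 x 50 mm.
- pot_mouth (a point): Centre of the pot's mouth, at pot x = +55 mm.
- pot_floor (a point): Centre of the pot's inner floor, at pot x = -48 mm; rests on the peg's head when hung. The rim then is about 65 mm above the surface and 23 mm above the deck.
- bucket: yellow plastic bucket, 210 mm across the top, 190 mm high; origin under its centre. Bystander.
- torch: aluminium torch lying along its x, 160 mm long, 44 mm across head and tail, black toggle switch on top; origin under its middle. Bystander.
- funnel: blue plastic funnel standing on its wide mouth, 116 mm across, 125 mm high; origin under its centre. Bystander.
- cleaner: green cleaner bottle, 64 mm across, 150 mm high. Bystander.
- polish: metal polish can, 72 mm across, 100 mm high, red label. Bystander.
- carton: cardboard carton 70 x 130 x 85 mm (x, y, z). Bystander.
- caddy: Grey plastic caddy with a sliding door, fixed, 150 x 180 x 145 mm; origin under its centre. Bystander.
- caddy_door (a joint): Caddy's sliding door, m: 0 shut, 0.08 open. To be left alone.
Not all that is in view belongs to the job. Leave any turquoise or yellow look-alike of the pot alone.

How it is judged:
By the outcome, as a careful person would: the job done as asked, in the order asked, and still so for the second after the job is handed in, with the robot touching nothing.
It also fails if it takes over 72 s, if anything falls off the work surface, if the arm or the gripper's body presses on something with over 40 N, if the wrist force passes 120 N, or if a joint passes its speed limit or range.

## Robot

A 6-joint arm with a two-finger parallel gripper is mounted at the origin on the work surface. World frame = base frame: x ahead of the robot, y to its left, z up, the work surface at z = 0. Lengths are in mm, angles in degrees, forces in N, time in s.
With the tool pointing down it reaches from about 300 to 850 mm from the base axis. Payload 4.2 kg.
Tool frame: the origin (TCP) lies on the centre line of the jaws, within the pads' length; the fingertips stand 14 mm ahead of it and the grasp point (between the pads) lies 5 mm behind it; z points along the fingers, y is the line along which they close (so a half turn about z gives the same grasp; the last joint's range is limited). The gripper opens to 91 mm and grips with 3 to 60 N. Pads are 32 mm wide; open, the fingers measure 118 mm over their backs; the gripper's body (76 mm by 178 mm) begins 60 mm behind the grasp point.
Start: joints at [71.333, 18.312, 89.639, -0, 72.044, -1.146], TCP at [173.109, 548.338, 227.976] pointing down, gripper open.
Joint ranges: [-177.97, 177.97], [-48.28, 115.42], [12.27, 149.76], [-77.06, 257.06], [2.81, 150.46], [-146.56, 146.56]. Speed limits (degrees/s): [147.25, 147.25, 180, 180, 180, 180].

## Interface

Orientations are given as [roll, pitch, yaw] about the fixed x, y, z axes, in that order (R = Rz(yaw) Ry(pitch) Rx(roll)).
In Python, from workcell import * gives the robot as it stands. The module is installed in compiled form; this text tells all that it offers.
- The arm moves only by the shell command python3 -m crank 'ROWS' [FORCE]. ROWS is JSON, a list of rows, each an object of numbers: "grip": the finger opening in m, from 0 to 0.0912; "x", "y", "z": the shift along the tool's x, y, z in m; "yaw": the turn about the tool's z in rad. In form: [{"grip": .., "x": .., "y": .., "z": .., "yaw": ..}, ...]. A call has exactly 5 rows; each row is the pose to reach, as a shift and turn from the pose commanded when the call began, along the tool's axes at that moment; what a row does not reach only later rows make up. A row lasts 1/12 s, in which the tool goes at most 41.7 mm and 7.16 degrees, less where a joint would pass 70% of its speed; a pose out of reach is approached as far as the arm can. A call with a gripper value outside its range is refused whole. The fingers move at their own pace and stop on an object; FORCE is the grip in N (left out, the last holds). Time passes only in rows, so rows that repeat a pose let the fingers close, or fill a call up. It gives the time, the measured TCP pose, the force, the opening and the grip force at its end, in the units of the state.
- state(): the state, without advancing time (a new reading comes with each control period).
- grab_frame(name): name is "scene" or "side" or "wrist"; returns the picture (400x640x3 uint8, red, green, blue); there is no depth.
- camera_model(name): a dict with "intrinsics" (3x3 intrinsics, pixels), "R" (3x3) and "t" (3): a world point X has camera coordinates R X + t. Camera axes: x right, y down, z forward; pixel columns grow to the right and rows downward; lengths in mm; the calibration is good to about 2 mm. A picture is of the moment at which its call begins: read the wrist's pose just before it. camera_model takes no time and is no camera call; for the wrist camera it gives the pose at the moment of the call.
- job_done(): hands the job in; it is judged then, once.
The state is a dict: "time_s": time; "qpos": joint angles; "qvel": joint speeds; "effort": joint torques, N m; "ee_pos": TCP position; "ee_rot": TCP orientation; "force": force on the tool from outside, world axes, zero at the start; "torque": the same for the moment, N m; "gripper_width": finger opening in mm; "gripper_force": force on a finger pad.
Only numpy, scipy, OpenCV 4.12 (cv2) and the standard library are available. Lean on these libraries where they do the work, as an engineer would, in place of code of your own. Each camera call takes 0.05 s, during which the arm holds its last target. There are 200 camera calls.

## Working session

There is one attempt and no reset: what is moved stays moved. The work goes in short steps, Python scripts to look and compute and a shell command to move; the robot and the scene stay as the last step left them, time stands still between calls to the robot, and variables do not carry over. Pictures are saved under pics/ and viewed, at most 10 in all, crops included, and the job is handed in when it is done.

```bash
mkdir -p pics
python3 - <<'E'
from workcell import *
import cv2,numpy as np
for n in ["scene","side"]:
    cv2.imwrite(f"pics/{n}0.png",grab_frame(n)[:,:,::-1])
    m=camera_model(n);R=np.array(m["R"]);t=np.array(m["t"]);print(n,np.array(m["intrinsics"]).round(1).tolist(),R.round(3).tolist(),(-R.T@t).round())
print(state())
E
```

```text
scene [[375.8, 0.0, 313.0], [0.0, 375.8, 203.0], [0.0, 0.0, 1.0]] [[-0.846, 0.534, -0.014], [0.434, 0.672, -0.6], [-0.311, -0.513, -0.8]] [ 973.  689. 1166.]
side [[501.8, 0.0, 329.2], [0.0, 501.8, 197.7], [0.0, 0.0, 1.0]] [[0.347, 0.938, 0.007], [0.626, -0.226, -0.747], [-0.699, 0.264, -0.665]] [1640. -390. 1093.]
{'time_s': 0.1, 'qpos': array([ 7.13336275e+01,  1.83493860e+01,  8.96971191e+01, -5.64432572e-04,
        7.20430660e+01, -1.14549184e+00]), 'qvel': array([-0.08897375, -0.05582123, -0.12520644,  0.035172  , -0.04151048,
        0.00346955]), 'effort': array([-2.86293534e-04, -4.13327157e+01, -2.32515407e+01,  7.28905946e-02,
        4.20546310e-02, -4.85980263e-05]), 'ee_pos': array([172.97453417, 547.94226961, 227.20577446]), 'ee_rot': array([-1.79910436e+02, -1.25408111e-03,  1.62479293e+02]), 'force': array([ 1.00573807, -0.74285172,  0.23710324]), 'torque': array([0.02856501, 0.0123868 , 0.04175589]), 'gripper_force': 0.0, 'gripper_width': 91.16490644326078}
```

View pics/scene0.png

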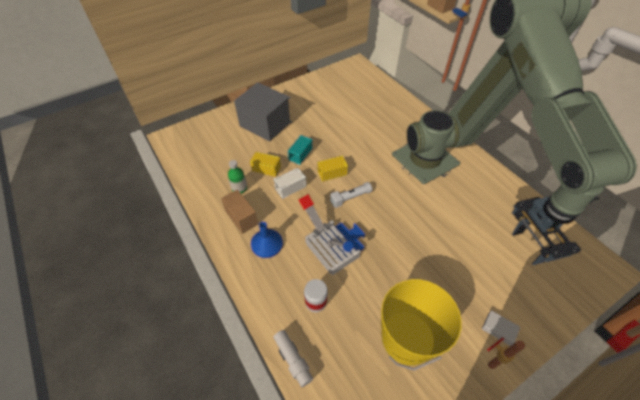

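View pics/side0.png

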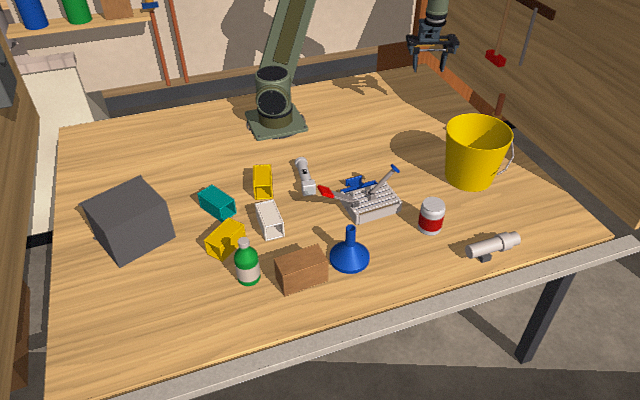

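The scene view shows the red lever pad at about (306,202), the stand at (333,245), the pull plate and peg at (350,235), and the white pot at (290,182). The side view shows the pad at (326,191), the peg head at (394,168), the pot at (270,220), and the torch at (305,175) close to the lever.

```bash
cat > h.py <<'E'
from workcell import *
import cv2,numpy as np
def ray(m,p):
    R=np.array(m["R"]);t=np.array(m["t"]);K=np.array(m["intrinsics"])
    d=R.T@np.linalg.solve(K,[p[0],p[1],1.]);return -R.T@t,d/np.linalg.norm(d)
def onz(m,p,z):
    c,d=ray(m,p);return c+d*(z-c[2])/d[2]
def tri(obs):
    A=0;b=0
    for m,p in obs:
        c,d=ray(m,p);P=np.eye(3)-np.outer(d,d);A=A+P;b=b+P@c
    X=np.linalg.solve(A,b);return X,[np.linalg.norm((np.eye(3)-np.outer(ray(m,p)[1],ray(m,p)[1]))@(X-ray(m,p)[0])) for m,p in obs]
def blobs(im,hsvlo,hsvhi,minA=15):
    k=cv2.inRange(cv2.cvtColor(im,cv2.COLOR_RGB2HSV),hsvlo,hsvhi)
    n,l,s,c=cv2.connectedComponentsWithStats(k)
    return [(c[i].round(1).tolist(),s[i].tolist()) for i in range(1,n) if s[i][4]>=minA],k
def proj(m,X):
    q=np.array(m["intrinsics"])@(np.array(m["R"])@X+np.array(m["t"]));return q[:2]/q[2]
E
python3 - <<'E'
from h import *
a=cv2.imread("pics/side0.png")[145:255,240:410];b=cv2.imread("pics/scene0.png")[130:280,265:385]
a=cv2.resize(a,None,fx=4.6,fy=4.6,interpolation=2)
cv2.imwrite("pics/sidec.png",a)
for n in ["scene","side"]:
    im=cv2.imread(f"pics/{n}0.png")[:,:,::-1].copy()
    print(n,"red",blobs(im,(0,180,120),(8,255,255))[0],"blue",blobs(im,(105,150,60),(118,255,255))[0])
E
```

```text
scene red [([305.6, 201.5], [299, 195, 14, 14, 113]), ([314.5, 306.5], [309, 305, 12, 4, 24])] blue [([458.9, 12.2], [455, 10, 9, 6, 23]), ([266.0, 242.3], [252, 223, 30, 34, 639]), ([351.0, 237.1], [338, 224, 25, 27, 341])]
side red [([325.3, 191.3], [317, 185, 17, 13, 119]), ([433.4, 225.0], [425, 217, 19, 15, 157])] blue [([31.8, 13.8], [15, 0, 33, 30, 688]), ([149.4, 5.0], [142, 2, 16, 7, 75]), ([394.6, 168.1], [391, 165, 8, 8, 27]), ([356.1, 183.6], [341, 175, 36, 18, 248]), ([349.1, 254.1], [330, 225, 39, 49, 1163])]
```

View pics/sidec.png

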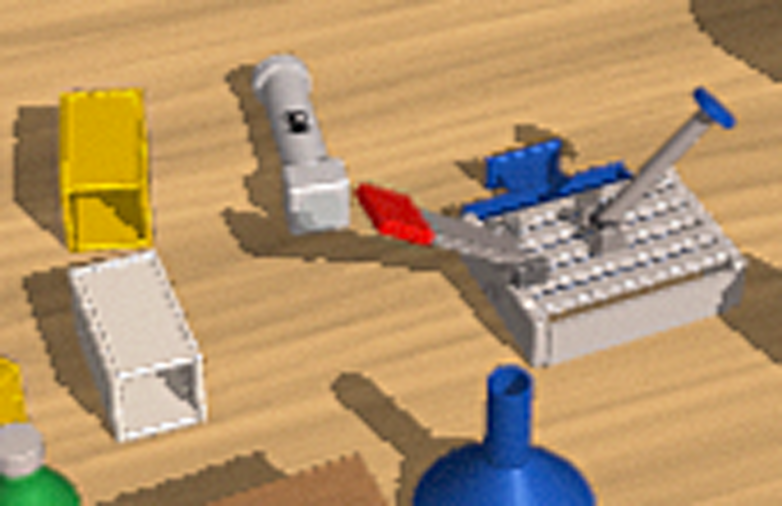

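The crop shows the pot lying with its mouth towards the camera: its top corners are at (72,268), (152,252), (203,357) and (112,375). The pad is at (397,213), the peg head at (714,107), the deck corners at about (465,225), (668,172), (745,262) and (545,318), and the torch head is just left of the pad.

Run:
```python
from h import *
S=camera_model("side");C=camera_model("scene")
f=lambda c:(240+(c[0]+.5)/4.6-.5,145+(c[1]+.5)/4.6-.5)
print("pad",tri([(C,(305.6,201.5)),(S,(325.3,191.3))]))
print("pad corners", [onz(S,f(c),121).round() for c in [(362,186),(408,196),(433,240),(395,240)]])
print("pot",*[onz(S,f(c),60).round() for c in [(72,268),(152,252),(203,357),(112,375)]])
print("deck",*[onz(S,f(c),42).round() for c in [(465,225),(668,172),(745,262),(545,318)]])
print("peg head",onz(S,f((714,107)),56+112*np.cos(np.radians(46))).round())
print("peg base",onz(S,f((605,215)),60).round())
print("torch head",*[onz(S,f(c),44).round() for c in [(285,168),(347,160),(348,190)]])
print("torch tail",onz(S,f((282,75)),40).round())
print("plate top",*[onz(S,f(c),28).round() for c in [(487,160),(558,141)]])
```

```text
pad (array([584.22694509,  -3.62406209, 117.09959609]), [np.float64(0.5658519504145444), np.float64(0.5658519504145474)])
pad corners [array([555., -15., 121.]), array([575.,  10., 121.]), array([620.,  10., 121.]), array([612., -13., 121.])]
pot [ 501. -201.   60.] [ 504. -146.   60.] [ 612. -143.   60.] [ 608. -201.   60.]
deck [530.  69.  42.] [526. 225.  42.] [631. 234.  42.] [635.  84.  42.]
peg head [572. 229. 134.]
peg base [572. 154.  60.]
torch head [432. -30.  44.] [439.  14.  44.] [470.   4.  44.]
torch tail [324.   3.  40.]
plate top [455. 116.  28.] [452. 173.  28.]
```

```bash
cat >> h.py <<'E'
from scipy.spatial.transform import Rotation as Ro
def totool(dw,s=None):
    s=s or state();return (Ro.from_euler('xyz',s["ee_rot"],degrees=True).as_matrix().T@np.array(dw)).round(1)
E
python3 -m crank '[{"grip":0.09,"x":-0.028,"y":-0.018,"z":-0.024},{"grip":0.09,"x":-0.056,"y":-0.036,"z":-0.048},{"grip":0.09,"x":-0.084,"y":-0.054,"z":-0.072},{"grip":0.09,"x":-0.112,"y":-0.072,"z":-0.096},{"grip":0.09,"x":-0.14,"y":-0.09,"z":-0.12}]'
python3 -m crank '[{"grip":0,"x":-0.034,"y":-0.022},{"grip":0,"x":-0.068,"y":-0.044},{"grip":0,"x":-0.102,"y":-0.066},{"grip":0,"x":-0.136,"y":-0.088},{"grip":0,"x":-0.17,"y":-0.11}]'
python3 -m crank '[{"grip":0,"x":-0.034,"y":-0.022},{"grip":0,"x":-0.068,"y":-0.044},{"grip":0,"x":-0.102,"y":-0.066},{"grip":0,"x":-0.136,"y":-0.088},{"grip":0,"x":-0.17,"y":-0.11}]'
python3 -m crank '[{"grip":0,"x":-0.025,"y":-0.018,"yaw":-0.11},{"grip":0,"x":-0.05,"y":-0.035,"yaw":-0.22},{"grip":0,"x":-0.05,"y":-0.035,"yaw":-0.305},{"grip":0,"x":-0.05,"y":-0.035,"yaw":-0.305},{"grip":0,"x":-0.05,"y":-0.035,"yaw":-0.305}]'
python3 - <<'E'
from h import *
s=state();print(s["time_s"],s["ee_pos"],s["ee_rot"],s["qpos"].round())
m=camera_model("wrist");np.save("pics/w1.npy",m,allow_pickle=True)
im=grab_frame("wrist");cv2.imwrite("pics/w1.png",im[:,:,::-1]);print(m)
print("red",blobs(im,(0,180,100),(8,255,255))[0],"blue",blobs(im,(105,150,60),(118,255,255))[0])
E
```

```text
0.1 [172.97453417 547.94226961 227.20577446] [-1.79910436e+02 -1.25408111e-03  1.62479293e+02] [71. 18. 90. -0. 72. -1.]
{'intrinsics': array([[356.09244215,   0.        , 313.96663025],
       [  0.        , 356.09244215, 200.72944228],
       [  0.        ,   0.        ,   1.        ]]), 'R': array([[ 0.30071424,  0.95371235, -0.00192364],
       [ 0.92184145, -0.29014679,  0.25694975],
       [ 0.24449801, -0.07904174, -0.96642285]]), 't': array([-575.24093813,  -29.10733369,  390.47585743])}
red [] blue []validation failed for argument at $[0]...
validation failed for argument at $[0]...
validation failed for argument at $[0]...
validation failed for argument at $[0]...
```

View pics/w1.png

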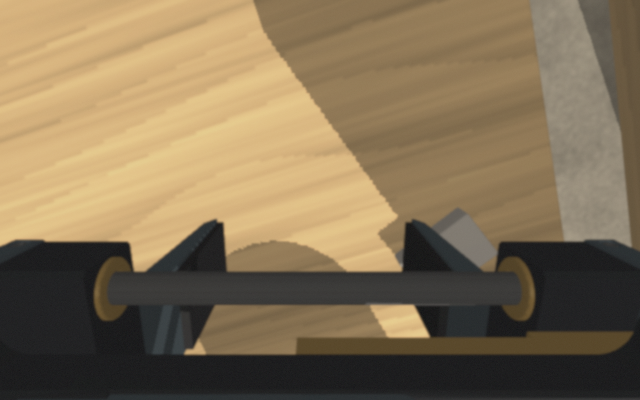

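The picture shows only bare table and the gripper's fingers, because the moves were refused. Rows probably need all five fields.

```bash
python3 -m crank '[{"grip":0.09,"x":-0.028,"y":-0.018,"z":-0.024,"yaw":0},{"grip":0.09,"x":-0.056,"y":-0.036,"z":-0.048,"yaw":0},{"grip":0.09,"x":-0.084,"y":-0.054,"z":-0.072,"yaw":0},{"grip":0.09,"x":-0.112,"y":-0.072,"z":-0.096,"yaw":0},{"grip":0.09,"x":-0.14,"y":-0.09,"z":-0.12,"yaw":0}]' &&
python3 -m crank '[{"grip":0,"x":-0.034,"y":-0.022,"z":0,"yaw":0},{"grip":0,"x":-0.068,"y":-0.044,"z":0,"yaw":0},{"grip":0,"x":-0.102,"y":-0.066,"z":0,"yaw":0},{"grip":0,"x":-0.136,"y":-0.088,"z":0,"yaw":0},{"grip":0,"x":-0.17,"y":-0.11,"z":0,"yaw":0}]' &&
python3 -m crank '[{"grip":0,"x":-0.034,"y":-0.022,"z":0,"yaw":0},{"grip":0,"x":-0.068,"y":-0.044,"z":0,"yaw":0},{"grip":0,"x":-0.102,"y":-0.066,"z":0,"yaw":0},{"grip":0,"x":-0.136,"y":-0.088,"z":0,"yaw":0},{"grip":0,"x":-0.17,"y":-0.11,"z":0,"yaw":0}]' &&
python3 -m crank '[{"grip":0,"x":-0.025,"y":-0.018,"z":0,"yaw":-0.11},{"grip":0,"x":-0.05,"y":-0.035,"z":0,"yaw":-0.22},{"grip":0,"x":-0.05,"y":-0.035,"z":0,"yaw":-0.305},{"grip":0,"x":-0.05,"y":-0.035,"z":0,"yaw":-0.305},{"grip":0,"x":-0.05,"y":-0.035,"z":0,"yaw":-0.305}]'
python3 - <<'E'
from h import *
s=state();print(s["time_s"],s["ee_pos"],s["ee_rot"],s["qpos"].round())
m=camera_model("wrist");np.save("pics/w1.npy",m,allow_pickle=True)
im=grab_frame("wrist");cv2.imwrite("pics/w2.png",im[:,:,::-1])
print("red",blobs(im,(0,180,100),(8,255,255))[0],"blue",blobs(im,(105,150,60),(118,255,255))[0])
E
```

```text
time_s: 0.57
ee_pos: [280.0, 418.9, 348.8]
ee_rot: [-180.0, -0.0, 162.5]
force: [1.2, -0.2, -0.4]
gripper_width: 90.2
gripper_force: 0.0
time_s: 0.98
ee_pos: [409.2, 262.5, 347.9]
ee_rot: [180.0, -0.0, 162.5]
force: [0.6, 0.8, -0.2]
gripper_width: 59.8
gripper_force: 0.0
time_s: 1.4
ee_pos: [538.3, 106.3, 347.8]
ee_rot: [180.0, -0.0, 162.5]
force: [1.2, 0.4, 0.5]
gripper_width: 26.2
gripper_force: 0.0
time_s: 1.82
ee_pos: [574.5, 59.7, 347.4]
ee_rot: [180.0, -0.1, 179.8]
force: [-0.3, -0.3, -0.8]
gripper_width: 0.3
gripper_force: 0.0
1.8167 [574.45844801  59.70497095 347.44120917] [ 1.79976701e+02 -7.36890309e-02  1.79795265e+02] [  5.  16.  76.   0.  88. -85.]
red [([256.2, 182.9], [238, 163, 38, 42, 1322])] blue [([379.6, 101.5], [332, 64, 96, 64, 3881]), ([381.6, 139.9], [335, 137, 92, 7, 181]), ([411.4, 154.5], [398, 154, 28, 2, 37]), ([355.6, 157.7], [340, 156, 35, 4, 51]), ([472.8, 173.3], [465, 159, 16, 29, 375])]
```

View pics/w2.png

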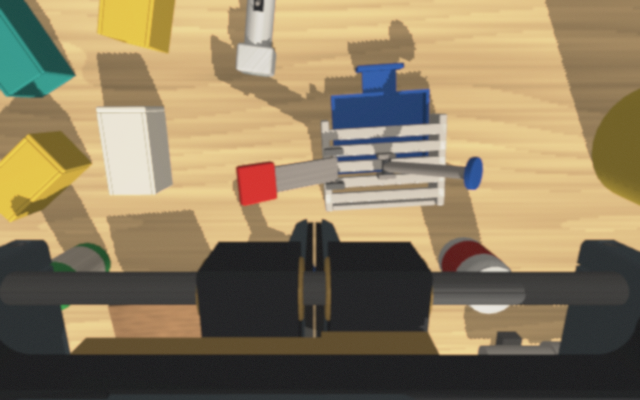

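The wrist view shows the pad at (256,183), the deck corners at (323,122), (445,116), (445,205) and (329,209), and the plate's top edge from (356,66) to (403,65). The peg head is at (473,173). The pot's top corners are at about (97,108), (149,108), (158,194) and (108,195).

Run:
```python
from h import *
m=np.load("pics/w1.npy",allow_pickle=True).item();S=camera_model("side");C=camera_model("scene")
R=m["R"];print("cam",-R.T@m["t"])
f=lambda c:(240+(c[0]+.5)/4.6-.5,145+(c[1]+.5)/4.6-.5)
p=lambda n,*o:print(n,*[np.round(v,1) for v in tri(o)])
p("pad",(m,(256.2,182.9)),(S,(325.3,191.3)),(C,(305.6,201.5)))
p("head",(m,(472.8,173.3)),(S,(394.6,168.1)))
for n,a,b in [("pot bl",(97,108),(72,268)),("pot br",(149,108),(152,252)),("pot mr",(158,194),(203,357)),("pot ml",(108,195),(112,375)),("plate l",(356,66),(487,160)),("plate r",(403,65),(558,141)),
  ("deck fl",(323,124),(465,225)),("fr",(445,117),(668,172)),("br",(445,205),(745,262)),("bl",(329,209),(545,318))]: p(n,(m,a),(S,f(b)))
print("deck z42",*[onz(m,q,42).round() for q in [(323,124),(445,117),(445,205),(329,209)]])
print("pot z60",*[onz(m,q,60).round() for q in [(97,108),(149,108),(158,194),(108,195)]])
print("plate z28",*[onz(m,q,28).round() for q in [(356,66),(403,65)]])
im=cv2.imread("pics/side0.png")
print("carton top z85 side",*[onz(S,q,85).round() for q in [(275,268),(280,290),(328,282),(323,250)]])
print("yellow",onz(m,(168,51),60).round(),onz(m,(90,160),60).round(), "torch",onz(m,(237,72),40).round(),onz(m,(273,75),40).round())
```

```text
cam [502.60328027  61.01700476 504.07632575]
pad [584.3  -3.5 117.1] [0.2 0.5 0.6]
head [571.4 229.  132.3] [0.1 0.1]
pot bl [ 503.2 -200.5   61.4] [0.5 0.5]
pot br [ 502.1 -143.1   55.8] [3.2 3.2]
pot mr [ 610.5 -141.4   58. ] [1.1 1.1]
pot ml [ 610.8 -201.9   63.1] [0.1 0.1]
plate l [453.7 115.   27.5] [0.9 0.9]
plate r [452.5 172.6  28.4] [0.3 0.3]
deck fl [524.1  72.   35.8] [0.7 0.7]
fr [516.2 230.3  32.5] [0.3 0.3]
br [630.8 235.3  42.5] [1.5 1.5]
bl [636.5  82.3  43.5] [1.5 1.5]
deck z42 [524.  72.  42.] [516. 227.  42.] [631. 237.  42.] [636.  81.  42.]
pot z60 [ 503. -201.   60.] [ 504. -138.   60.] [ 610. -140.   60.] [ 612. -204.   60.]
plate z28 [453. 114.  28.] [452. 173.  28.]
carton top z85 side [ 792. -218.   85.] [ 866. -226.   85.] [ 883. -105.   85.] [776. -79.  85.]
yellow [ 440. -108.   60.] [ 566. -220.   60.] torch [461. -34.  40.] [465.  11.  40.]
```

```bash
python3 -m crank '[{"grip":0,"x":-0.004,"y":-0.026,"z":0.03,"yaw":-0.05},{"grip":0,"x":-0.008,"y":-0.045,"z":0.065,"yaw":-0.05},{"grip":0,"x":-0.01,"y":-0.065,"z":0.105,"yaw":-0.05},{"grip":0,"x":-0.01,"y":-0.065,"z":0.145,"yaw":-0.05},{"grip":0,"x":-0.01,"y":-0.065,"z":0.185,"yaw":-0.05}]' 40 &&
python3 -m crank '[{"grip":0,"x":0,"y":-0.002,"z":0.01,"yaw":0},{"grip":0,"x":0,"y":-0.005,"z":0.02,"yaw":0},{"grip":0,"x":0,"y":-0.009,"z":0.03,"yaw":0},{"grip":0,"x":0,"y":-0.012,"z":0.04,"yaw":0},{"grip":0,"x":0,"y":-0.015,"z":0.05,"yaw":0}]'
python3 -m crank '[{"grip":0,"x":0,"y":-0.002,"z":0.01,"yaw":0},{"grip":0,"x":0,"y":-0.004,"z":0.02,"yaw":0},{"grip":0,"x":0,"y":-0.005,"z":0.028,"yaw":0},{"grip":0,"x":0,"y":-0.006,"z":0.036,"yaw":0},{"grip":0,"x":0,"y":-0.006,"z":0.042,"yaw":0}]'
```

```text
time_s: 2.28
ee_pos: [584.2, -5.2, 162.1]
ee_rot: [-180.0, 0.1, -177.3]
force: [0.2, -0.6, 0.0]
gripper_width: 0.1
gripper_force: 0.0
time_s: 2.7
ee_pos: [587.0, -20.1, 116.5]
ee_rot: [-179.9, 0.3, -177.1]
force: [-2.4, -1.3, 7.4]
gripper_width: 0.6
gripper_force: 2.7
time_s: 3.12
ee_pos: [585.8, -26.0, 70.5]
ee_rot: [180.0, 0.0, -177.2]
force: [-0.2, -0.5, -0.5]
gripper_width: 0.7
gripper_force: 0.0
```

```bash
python3 -m crank '[{"grip":0,"x":0,"y":0,"z":-0.04,"yaw":0},{"grip":0,"x":0,"y":0,"z":-0.08,"yaw":0},{"grip":0,"x":0,"y":0,"z":-0.12,"yaw":0},{"grip":0,"x":0.01,"y":0.01,"z":-0.16,"yaw":0},{"grip":0,"x":0.02,"y":0.02,"z":-0.195,"yaw":0}]' &&
python3 -m crank '[{"grip":0,"x":0.028,"y":0.03,"z":0,"yaw":0},{"grip":0,"x":0.056,"y":0.06,"z":0,"yaw":0},{"grip":0,"x":0.084,"y":0.09,"z":0,"yaw":0},{"grip":0,"x":0.112,"y":0.12,"z":0,"yaw":0},{"grip":0,"x":0.138,"y":0.15,"z":0,"yaw":0}]'
python3 - <<'E'
from h import *
s=state();print(s["time_s"],s["ee_pos"],s["ee_rot"])
m=camera_model("wrist");np.save("pics/w3.npy",m,allow_pickle=True)
im=grab_frame("wrist");cv2.imwrite("pics/w3.png",im[:,:,::-1])
b=blobs(im,(0,180,100),(8,255,255))[0];c=blobs(im,(105,150,60),(118,255,255))[0]
print("red",b,"blue",c)
i2=grab_frame("side");i3=grab_frame("scene")
for i in (i2,i3): print(blobs(i,(0,180,100),(8,255,255))[0],"blue",blobs(i,(105,150,60),(118,255,255))[0])
E
```

```text
time_s: 3.53
ee_pos: [565.0, -7.1, 268.2]
ee_rot: [180.0, 0.1, -177.2]
force: [0.1, -0.3, -0.4]
gripper_width: 0.3
gripper_force: 0.0
time_s: 3.95
ee_pos: [417.7, 136.9, 265.9]
ee_rot: [180.0, 0.0, -177.2]
force: [-0.6, 1.1, 0.5]
gripper_width: 0.6
gripper_force: 0.0
3.95 [417.65442152 136.88743755 265.9335608 ] [ 1.79966632e+02  1.11677656e-02 -1.77221500e+02]
red [([175.1, 312.9], [159, 305, 33, 17, 479])] blue [([334.7, 217.8], [298, 197, 74, 45, 1466]), ([280.9, 231.5], [271, 224, 24, 17, 346])]
[([496.1, 57.9], [486, 49, 20, 18, 152]), ([319.1, 210.9], [311, 204, 17, 15, 162]), ([432.1, 224.7], [422, 217, 22, 15, 185])] blue [([31.8, 13.7], [15, 0, 33, 30, 686]), ([149.5, 5.0], [142, 2, 16, 7, 75]), ([372.9, 165.8], [368, 162, 11, 8, 69]), ([354.5, 183.8], [341, 176, 29, 17, 228]), ([349.1, 254.1], [330, 225, 39, 49, 1163])]
[([303.1, 209.5], [297, 205, 14, 10, 81]), ([315.2, 306.3], [308, 304, 15, 5, 27]), ([625.4, 335.2], [614, 320, 25, 28, 268])] blue [([348.6, 233.0], [329, 221, 35, 28, 339]), ([266.0, 242.2], [252, 223, 30, 34, 642])]
```

View pics/w3.png

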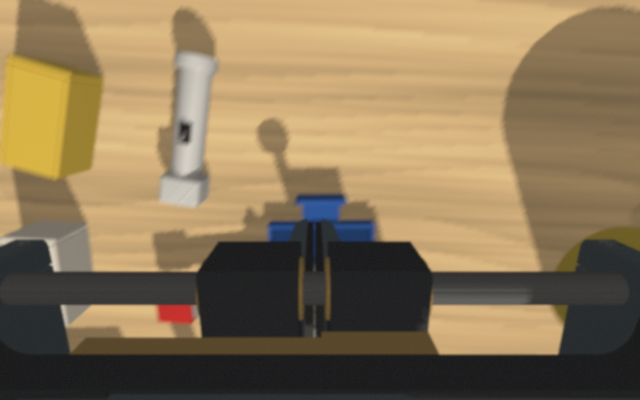

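The plate's top edge is at row 197, columns 297–345, and the tray is still out. In the side view the pad has dropped to (319,211) and the peg head has risen to (373,166).

Run:
```python
from h import *
m=np.load("pics/w3.npy",allow_pickle=True).item();S=camera_model("side");C=camera_model("scene")
print("head",onz(S,(372.9,165.8),166),"pad",tri([(S,(319.1,210.9)),(C,(303.1,209.5))]),tri([(S,(319.1,210.9)),(m,(175.1,312.9))]))
print("plate",onz(m,(297,197),28),onz(m,(345,197),28))
```

```text
head [576.81606035 150.99777377 166.        ] pad (array([585.03820483, -24.25485422,  45.17758913]), [np.float64(1.083688546682268), np.float64(1.083688546682301)]) (array([590.16367513, -21.92031355,  47.30608651]), [np.float64(3.189255617327367), np.float64(3.189255617327215)])
plate [446.96814187 120.02912916  28.        ] [444.2921994  174.82795424  28.        ]
```

```bash
python3 -m crank '[{"grip":0,"x":0.01,"y":0.008,"z":0.03,"yaw":0},{"grip":0,"x":0.01,"y":0.008,"z":0.07,"yaw":0},{"grip":0,"x":0.01,"y":0.008,"z":0.11,"yaw":0},{"grip":0,"x":0.01,"y":0.008,"z":0.15,"yaw":0},{"grip":0,"x":0.01,"y":0.008,"z":0.19,"yaw":0}]' &&
python3 -m crank '[{"grip":0,"x":0,"y":0,"z":0.03,"yaw":0},{"grip":0,"x":0,"y":0,"z":0.049,"yaw":0},{"grip":0,"x":-0.003,"y":0,"z":0.049,"yaw":0},{"grip":0,"x":-0.008,"y":0,"z":0.049,"yaw":0},{"grip":0,"x":-0.012,"y":0,"z":0.049,"yaw":0}]'
python3 -m crank '[{"grip":0,"x":-0.005,"y":0,"z":0,"yaw":0},{"grip":0,"x":-0.01,"y":0,"z":0,"yaw":0},{"grip":0,"x":-0.015,"y":0,"z":0,"yaw":0},{"grip":0,"x":-0.02,"y":0,"z":0,"yaw":0},{"grip":0,"x":-0.025,"y":0,"z":0,"yaw":0}]'
```

```text
time_s: 4.52
ee_pos: [410.3, 142.8, 74.5]
ee_rot: [180.0, 0.1, -177.2]
force: [0.5, 0.2, -0.2]
gripper_width: 0.7
gripper_force: 0.0
time_s: 4.93
ee_pos: [423.6, 144.0, 27.9]
ee_rot: [180.0, 0.2, -177.2]
force: [0.3, -0.1, 0.8]
gripper_width: 0.4
gripper_force: 0.0
time_s: 5.35
ee_pos: [446.2, 145.1, 27.3]
ee_rot: [180.0, -0.0, -177.2]
force: [-2.6, 0.2, 1.1]
gripper_width: 0.3
gripper_force: 1.1
```

```bash
python3 -m crank '[{"grip":0,"x":-0.006,"y":0,"z":0,"yaw":0},{"grip":0,"x":-0.012,"y":0,"z":0,"yaw":0},{"grip":0,"x":-0.017,"y":0,"z":0,"yaw":0},{"grip":0,"x":-0.021,"y":0,"z":0,"yaw":0},{"grip":0,"x":-0.024,"y":0,"z":0,"yaw":0}]'
python3 -m crank '[{"grip":0,"x":-0.001,"y":0,"z":0,"yaw":0},{"grip":0,"x":-0.002,"y":0,"z":0,"yaw":0},{"grip":0,"x":-0.003,"y":0,"z":0,"yaw":0},{"grip":0,"x":-0.004,"y":0,"z":0,"yaw":0},{"grip":0,"x":-0.005,"y":0,"z":0,"yaw":0}]'
```

```text
time_s: 5.77
ee_pos: [470.6, 146.4, 26.9]
ee_rot: [180.0, -0.0, -177.2]
force: [-1.7, -0.3, 0.7]
gripper_width: 0.4
gripper_force: 1.1
time_s: 6.18
ee_pos: [473.9, 146.5, 26.8]
ee_rot: [-180.0, -0.1, -177.2]
force: [-6.6, 0.7, 5.6]
gripper_width: 0.2
gripper_force: 3.0
```

```bash
python3 -m crank '[{"grip":0,"x":-0.001,"y":0,"z":0,"yaw":0},{"grip":0,"x":-0.002,"y":0,"z":0,"yaw":0},{"grip":0,"x":-0.002,"y":0,"z":0,"yaw":0},{"grip":0,"x":-0.003,"y":0,"z":0,"yaw":0},{"grip":0,"x":-0.003,"y":0,"z":0,"yaw":0}]'
```

```text
time_s: 6.6
ee_pos: [474.0, 146.3, 26.7]
ee_rot: [-180.0, -0.5, -177.2]
force: [-10.0, 0.7, 7.6]
gripper_width: 0.6
gripper_force: 5.0
```

```bash
python3 -m crank '[{"grip":0,"x":0.01,"y":0,"z":0,"yaw":0},{"grip":0,"x":0.025,"y":0,"z":-0.01,"yaw":0},{"grip":0,"x":0.045,"y":0,"z":-0.04,"yaw":0},{"grip":0,"x":0.06,"y":0,"z":-0.08,"yaw":0},{"grip":0,"x":0.06,"y":0,"z":-0.12,"yaw":0}]' &&
python3 -m crank '[{"grip":0.03,"x":0,"y":-0.01,"z":-0.04,"yaw":0},{"grip":0.05,"x":0,"y":-0.03,"z":-0.08,"yaw":0},{"grip":0.076,"x":-0.01,"y":-0.05,"z":-0.11,"yaw":0},{"grip":0.076,"x":-0.02,"y":-0.08,"z":-0.13,"yaw":0},{"grip":0.076,"x":-0.03,"y":-0.11,"z":-0.14,"yaw":0}]'
python3 - <<'E'
from h import *
s=state();print(s["time_s"],s["ee_pos"],s["ee_rot"])
m=camera_model("wrist");im=grab_frame("wrist");cv2.imwrite("pics/w4.png",im[:,:,::-1])
b,k=blobs(im,(105,150,60),(118,255,255));print(b)
for c,st in b:
    x,y,w,h,a=st
    l=np.nonzero(k[y:y+h,x+3])[0]; r=np.nonzero(k[y:y+h,x+w-4])[0]
    print(st,onz(m,(x+3,y+l[0]),28).round(1),onz(m,(x+w-4,y+r[0]),28).round(1))
S=camera_model("side");b=blobs(grab_frame("side"),(105,150,60),(118,255,255))[0];print(b)
E
```

```text
time_s: 7.02
ee_pos: [414.5, 143.0, 147.1]
ee_rot: [-179.9, -0.2, -177.1]
force: [1.3, 0.4, -0.6]
gripper_width: 0.4
gripper_force: 0.0
time_s: 7.43
ee_pos: [455.6, 34.6, 291.1]
ee_rot: [-180.0, 0.6, -177.1]
force: [1.4, 0.9, -0.3]
gripper_width: 30.9
gripper_force: 0.0
7.4333 [455.6309346   34.55279239 291.05330339] [-179.98757333    0.57073049 -177.09505254]
[([400.3, 215.3], [365, 198, 81, 32, 1279]), ([283.7, 334.3], [277, 333, 16, 3, 34])]
[365, 198, 81, 32, 1279] [523.  106.1  28. ] [520.9 198.2  28. ]
[277, 333, 16, 3, 34] [686.6   1.   28. ] [687.5  13.3  28. ]
[([31.8, 13.7], [15, 0, 33, 30, 687]), ([149.3, 5.0], [142, 2, 16, 7, 75]), ([372.9, 165.9], [368, 162, 11, 8, 68]), ([358.3, 186.4], [351, 183, 16, 8, 61]), ([349.1, 254.1], [330, 225, 39, 49, 1163])]
```

View pics/w4.png

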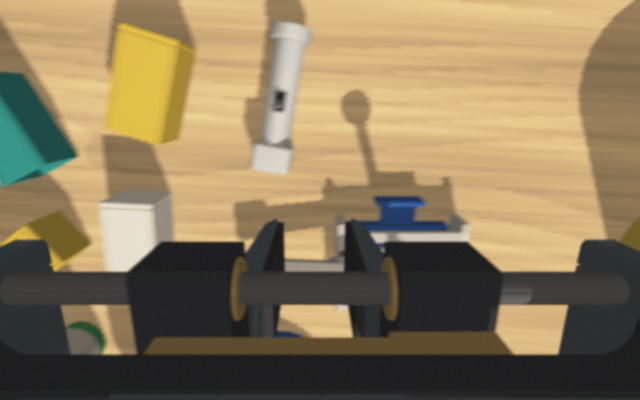

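Run:
```python
from h import *
m=camera_model("wrist")
im=cv2.imread("pics/w4.png")[:,:,::-1].copy()
b,k=blobs(im,(105,150,60),(118,255,255))
for c in range(366,446,6): r=np.nonzero(k[190:240,c])[0]; print(c,r[0]+190,r[-1]+190,onz(m,(c,r[0]+190),28).round(),onz(m,(c,r[0]+190),20).round())
```

```text
366 223 225 [523. 100.  28.] [526. 101.  20.]
372 223 229 [523. 108.  28.] [526. 109.  20.]
378 198 228 [491. 112.  28.] [493. 114.  20.]
384 199 228 [492. 119.  28.] [494. 121.  20.]
390 199 228 [491. 127.  28.] [493. 128.  20.]
396 198 228 [490. 134.  28.] [492. 136.  20.]
402 198 228 [489. 141.  28.] [492. 143.  20.]
408 198 228 [489. 148.  28.] [491. 151.  20.]
414 198 228 [489. 156.  28.] [491. 158.  20.]
420 202 228 [494. 163.  28.] [496. 166.  20.]
426 223 228 [520. 174.  28.] [523. 177.  20.]
432 223 228 [520. 182.  28.] [522. 184.  20.]
438 223 228 [519. 189.  28.] [522. 192.  20.]
444 226 228 [523. 197.  28.] [526. 200.  20.]
```

The tray's plate edge is at row 198, columns 378–418, which puts its front at x≈490, matching home. The pot stands clear at about (135,235).

```bash
python3 -m crank '[{"grip":0.076,"x":-0.008,"y":-0.035,"z":0.01,"yaw":0.063},{"grip":0.076,"x":-0.016,"y":-0.07,"z":0.02,"yaw":0.063},{"grip":0.076,"x":-0.025,"y":-0.108,"z":0.03,"yaw":0.063},{"grip":0.076,"x":-0.033,"y":-0.146,"z":0.04,"yaw":0.063},{"grip":0.076,"x":-0.04,"y":-0.18,"z":0.05,"yaw":0.063}]' &&
python3 -m crank '[{"grip":0.076,"x":-0.009,"y":-0.03,"z":0,"yaw":0},{"grip":0.076,"x":-0.009,"y":-0.03,"z":0,"yaw":0},{"grip":0.076,"x":-0.009,"y":-0.03,"z":0,"yaw":0},{"grip":0.076,"x":-0.009,"y":-0.03,"z":0,"yaw":0},{"grip":0.076,"x":-0.009,"y":-0.03,"z":0,"yaw":0}]'
python3 - <<'E'
from h import *
s=state();print(s["time_s"],s["ee_pos"],s["ee_rot"])
m=camera_model("wrist");im=grab_frame("wrist");cv2.imwrite("pics/w5.png",im[:,:,::-1]);np.save("pics/w5.npy",m,allow_pickle=True)
E
```

```text
time_s: 7.95
ee_pos: [502.8, -144.0, 236.0]
ee_rot: [-180.0, 0.1, 179.2]
force: [1.0, 0.9, 0.5]
gripper_width: 72.1
gripper_force: 0.0
time_s: 8.37
ee_pos: [510.7, -171.2, 237.0]
ee_rot: [180.0, 0.0, 179.3]
force: [0.1, 0.8, 0.1]
gripper_width: 76.1
gripper_force: 0.0
8.3667 [ 510.65988423 -171.18949611  236.95696885] [1.79972952e+02 1.27461213e-02 1.79284820e+02]
```

View pics/w5.png

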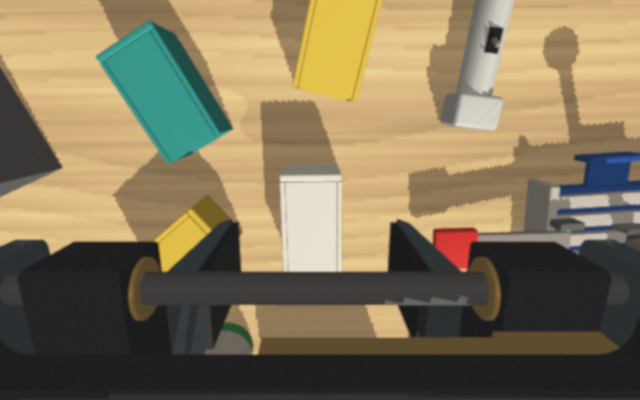

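The pot's base edge is at row 178, columns 280–341, centred between the fingers. The yellow look-alike's corner at about (238,218) lies left of the left finger.

Run:
```python
from h import *
m=np.load("pics/w5.npy",allow_pickle=True).item()
for n,q,z in [("base l",(280,177),60),("base r",(341,177),60),("foot of base",(284,169),0),("side l",(283,265),60),("side r",(341,265),60),("yel top",(208,196),60),("yel",(240,217),60),("yel0",(240,222),0)]: print(n,onz(m,q,z).round(1))
```

```text
base l [ 503.5 -202.4   60. ]
base r [ 504.2 -144.3   60. ]
foot of base [ 506.2 -203.5    0. ]
side l [ 594.6 -202.7   60. ]
side r [ 595.3 -143.6   60. ]
yel top [ 521.3 -272.6   60. ]
yel [ 542.9 -243.1   60. ]
yel0 [ 567.8 -256.7    0. ]
```

```bash
python3 -m crank '[{"grip":0.076,"x":-0.006,"y":-0.002,"z":0.035,"yaw":0},{"grip":0.076,"x":-0.006,"y":-0.002,"z":0.07,"yaw":0},{"grip":0.076,"x":-0.006,"y":-0.002,"z":0.105,"yaw":0},{"grip":0.076,"x":-0.006,"y":-0.002,"z":0.14,"yaw":0},{"grip":0.076,"x":-0.006,"y":-0.002,"z":0.17,"yaw":0}]' 8 &&
python3 -m crank '[{"grip":0.076,"x":0,"y":0,"z":0.02,"yaw":0},{"grip":0.076,"x":0,"y":0,"z":0.042,"yaw":0},{"grip":0.065,"x":0,"y":0,"z":0.042,"yaw":0},{"grip":0.05,"x":0,"y":0,"z":0.042,"yaw":0},{"grip":0.05,"x":0,"y":0,"z":0.042,"yaw":0}]' 8
```

```text
time_s: 8.83
ee_pos: [516.3, -173.1, 65.5]
ee_rot: [180.0, -0.0, 179.3]
force: [0.2, 0.0, 0.1]
gripper_width: 76.1
gripper_force: 0.0
time_s: 9.25
ee_pos: [517.7, -174.3, 26.2]
ee_rot: [-180.0, 0.1, 179.3]
force: [1.2, -0.1, -2.2]
gripper_width: 60.4
gripper_force: 8.0
```

```bash
python3 -m crank '[{"grip":0.05,"x":-0.004,"y":0,"z":-0.01,"yaw":0},{"grip":0.05,"x":-0.009,"y":0,"z":-0.019,"yaw":0},{"grip":0.05,"x":-0.014,"y":0,"z":-0.028,"yaw":0},{"grip":0.05,"x":-0.021,"y":0,"z":-0.036,"yaw":0},{"grip":0.05,"x":-0.028,"y":0,"z":-0.043,"yaw":0}]' 8
python3 - <<'E'
from h import *
S=camera_model("side");C=camera_model("scene")
for n in ("side","scene"):
    im=cv2.imread(f"pics/{n}0.png")[:,:,::-1].copy(); print(n,blobs(im,(50,120,40),(75,255,255),30)[0])
print(onz(S,(247,282),0),onz(S,(243,242),148), onz(C,(238,190),0), onz(C,(233,166),148))
s=grab_frame("side");cv2.imwrite("pics/s6.png",cv2.resize(s[160:300,190:340],None,fx=4,fy=4)[:,:,::-1])
E
```

```text
time_s: 9.67
ee_pos: [545.6, -175.0, 70.1]
ee_rot: [-180.0, 0.1, 179.2]
force: [0.7, 0.8, -2.7]
gripper_width: 60.1
gripper_force: 8.0
side [([76.8, 11.1], [62, 0, 30, 25, 557]), ([245.5, 258.1], [234, 247, 24, 23, 428]), ([249.1, 282.3], [238, 276, 22, 10, 66])]
scene [([235.2, 174.8], [228, 169, 15, 13, 152])]
[ 742.75945112 -289.83981838    0.        ] [ 733.38166496 -282.76718002  148.        ] [ 737.05289454 -277.07919124    0.        ] [ 733.59663773 -267.4438786   148.        ]
```

View pics/s6.png

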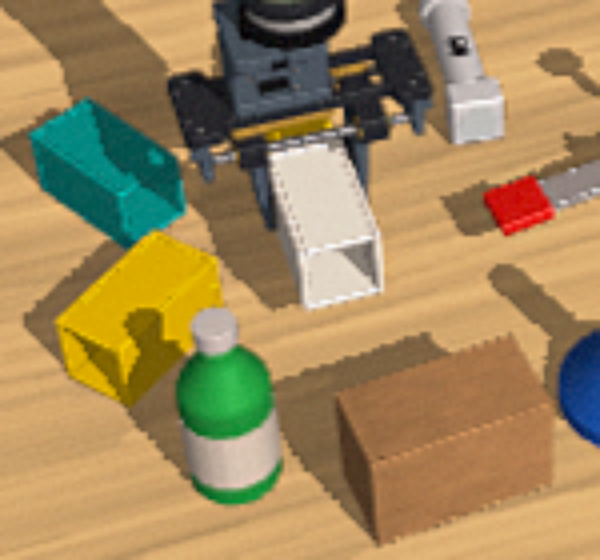

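The picture shows the pot tilting about its mouth edge, with the base held between the fingers and the neighbours clear. Continuing the arc.

```bash
python3 -m crank '[{"grip":0.05,"x":-0.008,"y":0,"z":-0.0065,"yaw":0},{"grip":0.05,"x":-0.017,"y":0,"z":-0.012,"yaw":0},{"grip":0.05,"x":-0.026,"y":0,"z":-0.017,"yaw":0},{"grip":0.05,"x":-0.036,"y":0,"z":-0.021,"yaw":0},{"grip":0.05,"x":-0.046,"y":0,"z":-0.0235,"yaw":0}]' 8
python3 - <<'E'
from h import *
s=grab_frame("side");cv2.imwrite("pics/s7.png",cv2.resize(s[160:300,190:340],None,fx=4,fy=4)[:,:,::-1])
S=camera_model("side");k=cv2.inRange(cv2.cvtColor(s,cv2.COLOR_RGB2HSV),(0,0,120),(25,60,255))
n,l,st,c=cv2.connectedComponentsWithStats(k[200:250,240:310]);print([(x.tolist(),y.round(1).tolist()) for x,y in zip(st,c) if x[4]>60])
E
```

```text
time_s: 10.13
ee_pos: [591.3, -175.6, 92.5]
ee_rot: [-180.0, 0.1, 179.2]
force: [0.3, 0.9, -2.5]
gripper_width: 59.7
gripper_force: 8.0
[([0, 0, 70, 50, 2547], [35.5, 25.4]), ([20, 0, 30, 43, 857], [34.7, 20.0]), ([0, 37, 10, 11, 87], [4.1, 42.3])]
```

```bash
python3 -m crank '[{"grip":0.05,"x":-0.010,"y":0,"z":-0.0015,"yaw":0},{"grip":0.05,"x":-0.021,"y":0,"z":-0.002,"yaw":0},{"grip":0.05,"x":-0.031,"y":0,"z":-0.001,"yaw":0},{"grip":0.05,"x":-0.0415,"y":0,"z":0.001,"yaw":0},{"grip":0.05,"x":-0.052,"y":0,"z":0.004,"yaw":0}]' 6
python3 - <<'E'
from h import *
s=grab_frame("side");c=grab_frame("scene")
a=cv2.resize(s[180:280,240:340],(400,400));b=cv2.resize(c[150:230,250:330],(400,400))
cv2.imwrite("pics/s8.png",np.hstack([a,b])[:,:,::-1])
E
```

```text
time_s: 10.6
ee_pos: [643.4, -176.3, 87.4]
ee_rot: [180.0, 0.0, 179.2]
force: [-0.1, 0.4, -2.7]
gripper_width: 59.8
gripper_force: 6.0
```

View pics/s8.png

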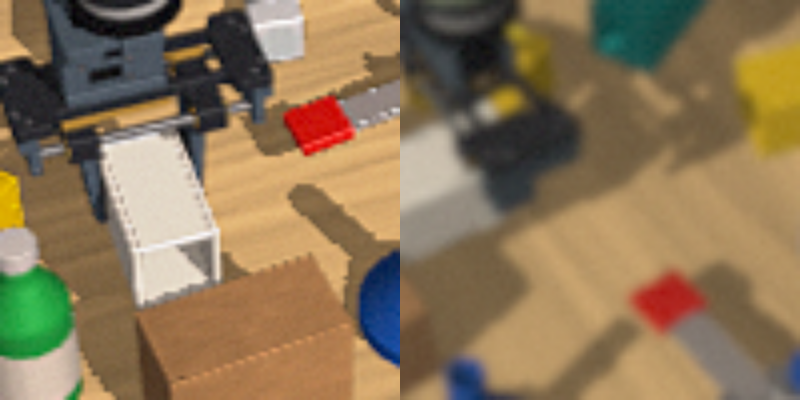

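The pot stayed level. The pads hold it rigidly, so it was carried rather than tipped, and its mouth is now at x≈738 near the carton. I'll take it back, lower it close to the table and slacken the grip so it can swing.

```bash
python3 -m crank '[{"grip":0.05,"x":0.02,"y":0,"z":0,"yaw":0},{"grip":0.05,"x":0.045,"y":0,"z":0,"yaw":0},{"grip":0.05,"x":0.07,"y":0,"z":0,"yaw":0},{"grip":0.05,"x":0.09,"y":0,"z":0,"yaw":0},{"grip":0.05,"x":0.1,"y":0,"z":0,"yaw":0}]' 8
python3 -m crank '[{"grip":0.05,"x":0,"y":0,"z":0.012,"yaw":0},{"grip":0.05,"x":0,"y":0,"z":0.024,"yaw":0},{"grip":0.05,"x":0,"y":0,"z":0.036,"yaw":0},{"grip":0.05,"x":0,"y":0,"z":0.043,"yaw":0},{"grip":0.05,"x":0,"y":0,"z":0.043,"yaw":0}]' 3
cat >> h.py <<'E'
def potmask(n):
    """white pot: low saturation bright pixels around the gripper's front"""
    im=grab_frame(n);h=cv2.cvtColor(im,cv2.COLOR_RGB2HSV)
    return im,cv2.inRange(h,(0,0,150),(30,45,255))
E
python3 - <<'E'
from h import *
s=state();S=camera_model("side")
im,k=potmask("side")
p=proj(S,s["ee_pos"]+np.array([50,0,0]));print(p)
n,l,st,c=cv2.connectedComponentsWithStats(k)
for i in range(1,n):
    if st[i][4]>60 and np.hypot(*(c[i]-p))<45:
        q=cv2.approxPolyDP(max(cv2.findContours((l==i).astype(np.uint8),0,2)[0],key=cv2.contourArea),2.5,True)[:,0];print(st[i],c[i].round(),q.tolist())
E
```

```text
time_s: 11.12
ee_pos: [539.3, -174.5, 87.1]
ee_rot: [179.9, -0.2, 179.2]
force: [0.0, -0.2, -3.3]
gripper_width: 59.5
gripper_force: 8.0
time_s: 11.53
ee_pos: [542.3, -174.9, 43.2]
ee_rot: [180.0, -0.1, 179.2]
force: [0.4, -0.6, -2.1]
gripper_width: 60.4
gripper_force: 3.0
[271.75146947 224.5351179 ]
[258 202  28  42 753] [271. 222.] [[270, 202], [258, 205], [266, 243], [285, 239], [278, 209]]
[238 237  11  11  85] [244. 242.] [[246, 237], [238, 242], [241, 247], [248, 245]]
```

```bash
cat >> h.py <<'E'
def ony(m,p,y):
    c,d=ray(m,p);return (c+d*(y-c[1])/d[1]).round(1)
def look():
    s=state();S=camera_model("side");im,k=potmask("side")
    p=proj(S,s["ee_pos"]+np.array([40,0,0]));n,l,st,c=cv2.connectedComponentsWithStats(k)
    i=min((i for i in range(1,n) if st[i][4]>200),key=lambda i:np.hypot(*(c[i]-p)))
    q=cv2.approxPolyDP(max(cv2.findContours((l==i).astype(np.uint8),0,2)[0],key=cv2.contourArea),2,True)[:,0]
    print(s["time_s"],"tcp",s["ee_pos"].round(1),"F",s["force"].round(1),"area",st[i][4])
    yc=s["ee_pos"][1]
    for a in q: print(a,"left plane",ony(S,a,yc-30),"right plane",ony(S,a,yc+30))
E
python3 -m crank '[{"grip":0.05,"x":0,"y":0,"z":-0.02,"yaw":0},{"grip":0.05,"x":0,"y":0,"z":-0.04,"yaw":0},{"grip":0.05,"x":0,"y":0,"z":-0.02,"yaw":0},{"grip":0.05,"x":0,"y":0,"z":-0.04,"yaw":0},{"grip":0.05,"x":0,"y":0,"z":-0.04,"yaw":0}]' 3
python3 -c "from h import *;look()"
```

```text
time_s: 12.0
ee_pos: [544.8, -175.5, 87.1]
ee_rot: [-179.9, 0.3, 179.2]
force: [2.1, 1.0, -2.6]
gripper_width: 59.8
gripper_force: 3.0
12.0 tcp [ 544.8 -175.5   87.1] F [ 2.1  1.  -2.6] area 941
[374 171] left plane [1281.3 -205.5  772.7] right plane [1164.4 -145.5  668.6]
[371 192] left plane [1278.5 -205.5  742. ] right plane [1160.7 -145.5  627.8]
[375 196] left plane [1288.4 -205.5  744.6] right plane [1173.9 -145.5  631.3]
[371 195] left plane [1279.1 -205.5  738.2] right plane [1161.5 -145.5  622.8]
[370 201] left plane [1277.9 -205.5  728.6] right plane [1159.9 -145.5  610. ]
[361 203] left plane [1255.7 -205.5  706.7] right plane [1130.5 -145.5  581. ]
[358 207] left plane [1248.4 -205.5  694.1] right plane [1120.8 -145.5  564.3]
[351 207] left plane [1228.3 -205.5  676.7] right plane [1094.2 -145.5  541.2]
[356 214] left plane [1244.  -205.5  678.8] right plane [1115.  -145.5  544.1]
[356 224] left plane [1245.7 -205.5  663.6] right plane [1117.2 -145.5  523.9]
[393 213] left plane [1329.2 -205.5  756.4] right plane [1227.9 -145.5  646.9]
[401 202] left plane [1341.  -205.5  781. ] right plane [1243.6 -145.5  679.4]
[384 180] left plane [1304.2 -205.5  778.7] right plane [1194.9 -145.5  676.5]
[383 183] left plane [1302.8 -205.5  773.8] right plane [1193.  -145.5  669.9]
[373 184] left plane [1281.5 -205.5  755.6] right plane [1164.7 -145.5  645.8]
```

```bash
cat >> h.py <<'E'
def look2(hx=-41,hz=0):
    s=state();S=camera_model("side");im,k=potmask("side");g=s["ee_pos"]+np.array([0,0,5.])
    p=proj(S,g+np.array([30,0,-10]));x0,y0=int(p[0])-45,int(p[1])-40
    n,l,st,c=cv2.connectedComponentsWithStats(k[y0:y0+110,x0:x0+90])
    i=1+np.argmax(st[1:,4]);ct=max(cv2.findContours((l==i).astype(np.uint8),0,2)[0],key=cv2.contourArea)
    print(round(s["time_s"],2),"tcp",s["ee_pos"].round(1),"F",s["force"].round(1),"area",st[i][4],cv2.approxPolyDP(ct,2.5,True)[:,0].__add__([x0,y0]).tolist())
    for th in range(0,91,15):
        a=np.radians(th);out=[]
        for X,Z in [(55,-30),(55,30),(-55,30)]:
            dx,dz=X-hx,Z-hz
            for y in (-30,30): out.append(proj(S,g+[dx*np.cos(a)+dz*np.sin(a),y,-dx*np.sin(a)+dz*np.cos(a)]).round().astype(int).tolist())
        print(th,"lowmouth",out[:2],"topmouth",out[2:4],"topbase",out[4:])
E
python3 -c "from h import *;look2()"
```

```text
12.05 tcp [ 544.8 -175.5   86.3] F [ 1.  -0.3 -3.1] area 177 [[302, 174], [305, 178], [303, 193], [306, 195], [313, 192], [313, 181], [309, 174]]
0 lowmouth [[265, 234], [286, 229]] topmouth [[264, 219], [285, 214]] topbase [[254, 194], [274, 190]]
15 lowmouth [[265, 237], [285, 232]] topmouth [[265, 226], [285, 221]] topbase [[255, 195], [275, 191]]
30 lowmouth [[264, 238], [284, 233]] topmouth [[265, 232], [286, 227]] topbase [[255, 197], [275, 192]]
45 lowmouth [[263, 237], [282, 232]] topmouth [[265, 236], [285, 231]] topbase [[256, 199], [276, 195]]
60 lowmouth [[261, 233], [280, 228]] topmouth [[265, 238], [284, 233]] topbase [[257, 202], [277, 197]]
75 lowmouth [[259, 228], [278, 223]] topmouth [[263, 237], [283, 232]] topbase [[258, 205], [278, 200]]
90 lowmouth [[257, 221], [275, 217]] topmouth [[262, 234], [281, 230]] topbase [[258, 208], [278, 203]]
```

Run:
```python
from h import *
im=grab_frame("side");h=cv2.cvtColor(im,cv2.COLOR_RGB2HSV)
for v in (90,130):
    k=cv2.inRange(h,(0,0,v),(180,50,255))[170:255,235:300]
    n,l,st,c=cv2.connectedComponentsWithStats(k)
    for i in range(1,n):
        if st[i][4]>25: 
            q=cv2.approxPolyDP(max(cv2.findContours((l==i).astype(np.uint8),0,2)[0],key=cv2.contourArea),2,True)[:,0]+[235,170];print(v,st[i],q.tolist())
for r in range(190,244,3): print(r,[tuple(im[r,c]) for c in (262,270,278)].__repr__().replace("np.uint8",""))
```

```text
90 [13  4 18 10 50] [[248, 182], [261, 181], [265, 176], [264, 179], [256, 179], [255, 182], [250, 178], [252, 174], [249, 174], [251, 175], [248, 176], [248, 180], [250, 178], [251, 181]]
90 [ 21  17  27  45 835] [[278, 187], [256, 191], [266, 192], [256, 195], [262, 231], [282, 226], [275, 193], [265, 191]]
90 [  3  67  11  12 104] [[246, 237], [238, 241], [242, 248], [248, 246]]
130 [ 21  21  27  41 768] [[274, 191], [256, 195], [263, 231], [282, 226]]
130 [  3  67  11  12 103] [[246, 237], [238, 241], [242, 248], [248, 246]]
190 [((77), (74), (78)), ((126), (116), (91)), ((45), (47), (41))]
193 [((255), (251), (248)), ((202), (189), (170)), ((57), (58), (68))]
196 [((246), (248), (241)), ((247), (249), (245)), ((60), (60), (70))]
199 [((248), (249), (244)), ((248), (249), (245)), ((44), (44), (52))]
202 [((247), (248), (243)), ((247), (249), (246)), ((9), (5), (12))]
205 [((247), (248), (244)), ((247), (249), (246)), ((187), (189), (195))]
208 [((248), (249), (245)), ((248), (250), (247)), ((253), (255), (247))]
211 [((249), (251), (248)), ((247), (248), (247)), ((222), (218), (211))]
214 [((250), (252), (252)), ((248), (249), (246)), ((244), (245), (246))]
217 [((219), (215), (202)), ((246), (248), (246)), ((249), (250), (250))]
220 [((250), (253), (253)), ((247), (249), (247)), ((249), (251), (251))]
223 [((250), (247), (240)), ((247), (249), (248)), ((248), (249), (250))]
226 [((189), (188), (172)), ((247), (249), (248)), ((253), (255), (255))]
229 [((104), (95), (89)), ((232), (236), (242)), ((219), (173), (107))]
232 [((185), (150), (104)), ((220), (171), (110)), ((204), (158), (104))]
235 [((221), (175), (117)), ((211), (169), (112)), ((214), (166), (106))]
238 [((209), (167), (110)), ((209), (167), (107)), ((193), (153), (101))]
241 [((207), (163), (107)), ((201), (155), (103)), ((226), (182), (120))]
```

The outline fits a pot tilted about 45°, so it does swing at a 3 N grip. I'll raise it with small jerks to let it hang.

```bash
sed -i 's/x0,y0=int(p\[0\])-45,int(p\[1\])-40/x0,y0=int(p[0])-33,int(p[1])-40/; s/k\[y0:y0+110,x0:x0+90\]/k[y0:y0+110,x0:x0+60]/' h.py
python3 -m crank '[{"grip":0.05,"x":0,"y":0,"z":-0.02,"yaw":0},{"grip":0.05,"x":0,"y":0,"z":-0.04,"yaw":0},{"grip":0.05,"x":0,"y":0,"z":-0.025,"yaw":0},{"grip":0.05,"x":0,"y":0,"z":-0.04,"yaw":0},{"grip":0.05,"x":0,"y":0,"z":-0.04,"yaw":0}]' 3
python3 -c "from h import *;look2()"
```

```text
time_s: 12.57
ee_pos: [543.6, -175.2, 125.4]
ee_rot: [-180.0, 0.1, 179.2]
force: [0.9, -0.1, -1.4]
gripper_width: 59.6
gripper_force: 3.0
12.57 tcp [ 543.6 -175.2  125.4] F [ 0.9 -0.1 -1.4] area 87 [[273, 186], [256, 189], [260, 215], [257, 192]]
0 lowmouth [[264, 224], [285, 219]] topmouth [[263, 208], [284, 203]] topbase [[253, 184], [273, 179]]
15 lowmouth [[264, 227], [284, 222]] topmouth [[264, 216], [285, 211]] topbase [[254, 185], [274, 180]]
30 lowmouth [[263, 228], [283, 223]] topmouth [[264, 222], [285, 217]] topbase [[254, 186], [275, 182]]
45 lowmouth [[262, 227], [281, 222]] topmouth [[264, 226], [285, 221]] topbase [[255, 189], [275, 184]]
60 lowmouth [[260, 224], [279, 219]] topmouth [[263, 228], [283, 223]] topbase [[256, 192], [276, 187]]
75 lowmouth [[258, 219], [277, 214]] topmouth [[262, 228], [282, 223]] topbase [[257, 194], [277, 190]]
90 lowmouth [[256, 212], [274, 207]] topmouth [[260, 225], [280, 220]] topbase [[257, 197], [278, 193]]
```

Run:
```python
from h import *
im=grab_frame("side");g=im.astype(int)
for c in (262,268,274): print(c,[(r,*g[r,c].tolist()) for r in range(178,240,2)])
```

```text
262 [(178, 102, 82, 36), (180, 84, 87, 98), (182, 121, 94, 0), (184, 199, 151, 0), (186, 163, 134, 53), (188, 255, 255, 255), (190, 187, 174, 156), (192, 249, 251, 250), (194, 247, 248, 247), (196, 248, 249, 248), (198, 247, 249, 247), (200, 247, 249, 246), (202, 247, 248, 246), (204, 247, 249, 246), (206, 248, 249, 246), (208, 248, 249, 247), (210, 248, 250, 247), (212, 250, 253, 249), (214, 250, 252, 249), (216, 207, 201, 185), (218, 231, 232, 229), (220, 252, 254, 253), (222, 251, 247, 236), (224, 223, 224, 217), (226, 198, 159, 120), (228, 215, 170, 110), (230, 228, 182, 120), (232, 209, 164, 106), (234, 222, 177, 114), (236, 215, 170, 110), (238, 210, 165, 111)]
268 [(178, 172, 168, 178), (180, 181, 140, 43), (182, 228, 182, 0), (184, 225, 176, 0), (186, 85, 73, 66), (188, 255, 255, 253), (190, 248, 250, 250), (192, 247, 249, 248), (194, 247, 249, 248), (196, 247, 248, 247), (198, 247, 249, 248), (200, 249, 249, 248), (202, 247, 249, 246), (204, 248, 249, 247), (206, 247, 249, 246), (208, 247, 248, 246), (210, 247, 249, 246), (212, 248, 249, 246), (214, 247, 249, 246), (216, 247
[... 233 characters left out ...]
(238, 217, 172, 112)]
274 [(178, 127, 122, 124), (180, 32, 27, 21), (182, 36, 32, 24), (184, 102, 80, 49), (186, 132, 124, 117), (188, 144, 137, 128), (190, 132, 120, 113), (192, 174, 163, 150), (194, 252, 255, 255), (196, 246, 246, 244), (198, 248, 250, 251), (200, 249, 250, 250), (202, 248, 250, 249), (204, 248, 249, 248), (206, 248, 249, 247), (208, 247, 249, 247), (210, 248, 249, 247), (212, 246, 248, 245), (214, 247, 249, 246), (216, 247, 248, 245), (218, 247, 249, 246), (220, 248, 249, 245), (222, 252, 255, 255), (224, 212, 166, 110), (226, 222, 175, 114), (228, 218, 170, 110), (230, 220, 174, 115), (232, 218, 172, 112), (234, 210, 164, 108), (236, 219, 173, 114), (238, 203, 163, 106)]
```

```bash
sed -i 's/(0,0,150),(30,45,255)/(0,0,150),(180,45,255)/' h.py
python3 -m crank '[{"grip":0.05,"x":0.005,"y":0,"z":0,"yaw":0},{"grip":0.05,"x":0.018,"y":0,"z":0,"yaw":0},{"grip":0.05,"x":0.04,"y":0,"z":0,"yaw":0},{"grip":0.05,"x":0.075,"y":0,"z":0,"yaw":0},{"grip":0.05,"x":0.04,"y":0,"z":0,"yaw":0}]' 3
python3 -m crank '[{"grip":0.05,"x":-0.03,"y":0,"z":0,"yaw":0},{"grip":0.05,"x":-0.05,"y":0,"z":0,"yaw":0},{"grip":0.05,"x":-0.06,"y":0,"z":0,"yaw":0},{"grip":0.05,"x":-0.06,"y":0,"z":0,"yaw":0},{"grip":0.05,"x":-0.06,"y":0,"z":0,"yaw":0}]' 3
python3 -c "from h import *;look2()"
```

```text
time_s: 13.08
ee_pos: [476.2, -167.3, 115.6]
ee_rot: [179.3, -2.4, 179.1]
force: [-7.1, 2.8, -7.2]
gripper_width: 60.9
gripper_force: 2.9
time_s: 13.5
ee_pos: [562.3, -175.2, 124.2]
ee_rot: [180.0, -0.1, 179.2]
force: [-0.5, 0.2, -1.0]
gripper_width: 59.6
gripper_force: 3.0
13.5 tcp [ 562.3 -175.2  124.2] F [-0.5  0.2 -1. ] area 751 [[258, 192], [262, 230], [282, 227], [276, 195]]
0 lowmouth [[266, 229], [287, 223]] topmouth [[264, 213], [286, 208]] topbase [[255, 188], [275, 183]]
15 lowmouth [[266, 232], [286, 227]] topmouth [[266, 221], [287, 216]] topbase [[255, 189], [276, 184]]
30 lowmouth [[265, 233], [285, 228]] topmouth [[266, 227], [287, 222]] topbase [[256, 191], [276, 186]]
45 lowmouth [[263, 232], [283, 227]] topmouth [[266, 231], [286, 226]] topbase [[257, 193], [277, 188]]
60 lowmouth [[261, 228], [281, 223]] topmouth [[265, 233], [285, 228]] topbase [[257, 196], [278, 191]]
75 lowmouth [[259, 223], [278, 218]] topmouth [[264, 232], [284, 227]] topbase [[258, 199], [279, 194]]
90 lowmouth [[257, 216], [276, 212]] topmouth [[262, 229], [282, 225]] topbase [[259, 202], [279, 197]]
```

Run:
```python
from h import *
g=grab_frame("side").astype(int)
for c in (261,265,268,272,276,279): print(c,[(r,g[r,c].sum()//3, g[r,c,0]-g[r,c,2]) for r in range(186,236)])
```

```text
261 [(186, np.int64(68), np.int64(27)), (187, np.int64(129), np.int64(218)), (188, np.int64(136), np.int64(228)), (189, np.int64(133), np.int64(223)), (190, np.int64(134), np.int64(228)), (191, np.int64(142), np.int64(55)), (192, np.int64(146), np.int64(13)), (193, np.int64(147), np.int64(19)), (194, np.int64(148), np.int64(24)), (195, np.int64(143), np.int64(20)), (196, np.int64(122), np.int64(24)), (197, np.int64(253), np.int64(6)), (198, np.int64(236), np.int64(18)), (199, np.int64(245), np.int64(7)), (200, np.int64(242), np.int64(14)), (201, np.int64(242), np.int64(16)), (202, np.int64(242), np.int64(14)), (203, np.int64(243), np.int64(13)), (204, np.int64(242), np.int64(16)), (205, np.int64(243), np.int64(15)), (206, np.int64(247), np.int64(11)), (207, np.int64(246), np.int64(14)), (208, np.int64(246), np.int64(11)), (209, np.int64(242), np.int64(15)), (210, np.int64(243), np.int64(11)), (211, np.int64(220), np.int64(26)), (212, np.int64(210), np.int64(28)), (213, np.int64(197), np.int64(28)), (214, np.int64(246), np.int64(6)), (215, np.int64(253), np.int64(6)), (216, np.int64(2
[... 9016 characters left out ...]
.int64(21)), (217, np.int64(199), np.int64(26)), (218, np.int64(216), np.int64(23)), (219, np.int64(244), np.int64(11)), (220, np.int64(236), np.int64(14)), (221, np.int64(229), np.int64(20)), (222, np.int64(230), np.int64(18)), (223, np.int64(236), np.int64(16)), (224, np.int64(243), np.int64(11)), (225, np.int64(243), np.int64(12)), (226, np.int64(243), np.int64(14)), (227, np.int64(246), np.int64(9)), (228, np.int64(247), np.int64(5)), (229, np.int64(185), np.int64(88)), (230, np.int64(167), np.int64(107)), (231, np.int64(158), np.int64(106)), (232, np.int64(158), np.int64(102)), (233, np.int64(164), np.int64(102)), (234, np.int64(168), np.int64(104)), (235, np.int64(166), np.int64(106))]
```

The pot is now at about 68°: the base face shows above row 195 and the mouth edge is at row 230. I'll lower it onto the mouth edge and drag it forward to square it up.

```bash
python3 -m crank '[{"grip":0.05,"x":0,"y":0,"z":0.01,"yaw":0},{"grip":0.05,"x":0,"y":0,"z":0.018,"yaw":0},{"grip":0.05,"x":0,"y":0,"z":0.024,"yaw":0},{"grip":0.05,"x":0,"y":0,"z":0.028,"yaw":0},{"grip":0.05,"x":0,"y":0,"z":0.031,"yaw":0}]' 4
python3 -m crank '[{"grip":0.05,"x":-0.006,"y":0,"z":0.001,"yaw":0},{"grip":0.05,"x":-0.012,"y":0,"z":0.002,"yaw":0},{"grip":0.05,"x":-0.018,"y":0,"z":0.003,"yaw":0},{"grip":0.05,"x":-0.024,"y":0,"z":0.004,"yaw":0},{"grip":0.05,"x":-0.03,"y":0,"z":0.006,"yaw":0}]' 4
python3 -c "from h import *;look2()"
```

```text
time_s: 14.02
ee_pos: [562.8, -174.8, 94.4]
ee_rot: [179.9, 0.1, 179.1]
force: [0.3, 2.3, 6.0]
gripper_width: 59.9
gripper_force: 4.0
time_s: 14.43
ee_pos: [593.0, -175.9, 86.9]
ee_rot: [-180.0, -0.0, 179.2]
force: [-1.2, 0.1, -2.3]
gripper_width: 59.9
gripper_force: 4.0
14.43 tcp [ 593.  -175.9   86.9] F [-1.2  0.1 -2.3] area 655 [[277, 203], [261, 206], [264, 237], [283, 233]]
0 lowmouth [[270, 245], [290, 240]] topmouth [[268, 230], [289, 225]] topbase [[258, 204], [278, 200]]
15 lowmouth [[269, 248], [290, 243]] topmouth [[269, 238], [290, 233]] topbase [[259, 206], [279, 201]]
30 lowmouth [[268, 249], [288, 244]] topmouth [[270, 244], [291, 239]] topbase [[260, 207], [280, 203]]
45 lowmouth [[267, 248], [286, 242]] topmouth [[270, 248], [290, 242]] topbase [[260, 210], [281, 205]]
60 lowmouth [[265, 244], [284, 239]] topmouth [[269, 249], [289, 244]] topbase [[261, 213], [282, 208]]
75 lowmouth [[263, 238], [282, 234]] topmouth [[267, 248], [287, 243]] topbase [[262, 216], [282, 211]]
90 lowmouth [[260, 232], [279, 227]] topmouth [[265, 245], [285, 240]] topbase [[262, 219], [283, 214]]
```

```bash
cat > q.py <<'E'
from h import *
# refined edges on the pot's front face from the side camera: rows of base/mouth edges along columns
def prof(cols,lo=185,hi=250):
    S=camera_model("side");g=grab_frame("side").astype(int);o=[]
    for c in cols:
        w=[(r) for r in range(lo,hi) if g[r,c].sum()>690 and g[r,c,0]-g[r,c,2]<40]
        above=[r for r in range(lo,w[0]) if 90<g[r,c].sum()/3<235 and abs(g[r,c,0]-g[r,c,2])<35]
        o.append((c,w[0],w[-1],len(above)))
    return S,o
S,o=prof((266,269,272,275));print(o)
for c,a,b,n in o: print("mouth edge z0,z10,z20",onz(S,(c,b+.5),0).round(),onz(S,(c,b+.5),20).round(),"base edge z100,110",onz(S,(c,a),100).round(),onz(S,(c,a),110).round())
E
python3 q.py
```

```text
[(266, 209, 236, 10), (269, 208, 237, 11), (272, 207, 236, 12), (275, 207, 235, 13)]
mouth edge z0,z10,z20 [ 593. -196.    0.] [ 612. -199.   20.] base edge z100,110 [ 582. -185.  100.] [ 592. -187.  110.]
mouth edge z0,z10,z20 [ 600. -189.    0.] [ 619. -192.   20.] base edge z100,110 [ 580. -176.  100.] [ 591. -178.  110.]
mouth edge z0,z10,z20 [ 599. -179.    0.] [ 618. -183.   20.] base edge z100,110 [ 579. -166.  100.] [ 590. -169.  110.]
mouth edge z0,z10,z20 [ 598. -169.    0.] [ 617. -173.   20.] base edge z100,110 [ 582. -158.  100.] [ 593. -161.  110.]
```

The pot is nearly upright, with its front face at x≈596, and the grip has slid to its front part. I'll open, let it settle flat, and measure again.

```bash
python3 -m crank '[{"grip":0.062,"x":0,"y":0,"z":0,"yaw":0},{"grip":0.065,"x":0,"y":0,"z":0,"yaw":0},{"grip":0.076,"x":0,"y":0,"z":0,"yaw":0},{"grip":0.084,"x":0,"y":0,"z":0,"yaw":0},{"grip":0.084,"x":0,"y":0,"z":0,"yaw":0}]'
python3 -m crank '[{"grip":0.084,"x":0,"y":0,"z":-0.03,"yaw":0},{"grip":0.084,"x":0.02,"y":0,"z":-0.07,"yaw":0},{"grip":0.084,"x":0.06,"y":0,"z":-0.1,"yaw":0},{"grip":0.084,"x":0.09,"y":0,"z":-0.12,"yaw":0},{"grip":0.084,"x":0.12,"y":0,"z":-0.13,"yaw":0}]'
python3 q.py
python3 - <<'E'
from h import *
s=state();m=camera_model("wrist");print(s["ee_pos"])
im=grab_frame("wrist");cv2.imwrite("pics/w9.png",im[:,:,::-1]);np.save("pics/w9.npy",m,allow_pickle=True)
h=cv2.cvtColor(im,cv2.COLOR_RGB2HSV);k=cv2.inRange(h,(0,0,110),(180,55,255));n,l,st,c=cv2.connectedComponentsWithStats(k)
for i in range(1,n):
    if st[i][4]>600: print(st[i],c[i].round(),cv2.approxPolyDP(max(cv2.findContours((l==i).astype(np.uint8),0,2)[0],key=cv2.contourArea),5,True)[:,0].tolist())
print("pot mouth/base prediction", [proj(m,np.array([x,y,110.])).round().tolist() for x in (536,596) for y in (-205,-145)])
E
```

```text
time_s: 14.95
ee_pos: [592.8, -175.8, 87.7]
ee_rot: [-180.0, 0.0, 179.2]
force: [-0.2, -0.5, 0.7]
gripper_width: 82.2
gripper_force: 0.0
time_s: 15.37
ee_pos: [472.7, -174.4, 220.3]
ee_rot: [-179.9, 0.3, 179.2]
force: [0.3, 0.4, 1.3]
gripper_width: 84.2
gripper_force: 0.0
[(266, 212, 233, 13), (269, 238, 238, 40), (272, 211, 211, 12), (275, 210, 212, 13)]
mouth edge z0,z10,z20 [ 580. -193.    0.] [ 600. -196.   20.] base edge z100,110 [ 594. -188.  100.] [ 604. -190.  110.]
mouth edge z0,z10,z20 [ 604. -190.    0.] [ 623. -193.   20.] base edge z100,110 [ 697. -207.  100.] [ 706. -209.  110.]
mouth edge z0,z10,z20 [ 493. -150.    0.] [ 514. -154.   20.] base edge z100,110 [ 596. -171.  100.] [ 606. -173.  110.]
mouth edge z0,z10,z20 [ 500. -142.    0.] [ 521. -146.   20.] base edge z100,110 [ 595. -162.  100.] [ 605. -164.  110.]
[ 466.35472333 -173.78309183  221.86228621]
[ 446    0   92  178 6322] [494.  89.] [[537, 0], [492, 0], [484, 13], [494, 16], [458, 169], [446, 165], [460, 173], [502, 175], [508, 148], [496, 139], [525, 23]]
[ 284  246   60   25 1341] [314. 259.] [[284, 269], [343, 270], [339, 248], [289, 247]]
[ 280  304   69   34 2344] [314. 320.] [[280, 304], [281, 337], [348, 336], [348, 304]]
pot mouth/base prediction [[277.0, 283.0], [349.0, 282.0], [279.0, 345.0], [348.0, 345.0]]
```

The pot now stands mouth-down with its front face at x≈604.5 at both the base and mouth edges, centred at about (574.5, -174.5). I'll regrip it firmly over the centre.

```bash
python3 -m crank '[{"grip":0.084,"x":-0.03,"y":0,"z":0,"yaw":0},{"grip":0.084,"x":-0.06,"y":0,"z":0,"yaw":0},{"grip":0.084,"x":-0.09,"y":0,"z":0,"yaw":0},{"grip":0.084,"x":-0.108,"y":0.001,"z":0.01,"yaw":0},{"grip":0.084,"x":-0.108,"y":0.001,"z":0.03,"yaw":0}]'
python3 -c "from h import *;print(state()['ee_pos'])"
python3 -m crank '[{"grip":0.084,"x":0,"y":0,"z":0.03,"yaw":0},{"grip":0.084,"x":0,"y":0,"z":0.06,"yaw":0},{"grip":0.084,"x":0,"y":0,"z":0.09,"yaw":0},{"grip":0.084,"x":0,"y":0,"z":0.108,"yaw":0},{"grip":0.084,"x":0,"y":0,"z":0.108,"yaw":0}]'
python3 -m crank '[{"grip":0.05,"x":0,"y":0,"z":0,"yaw":0},{"grip":0.05,"x":0,"y":0,"z":0,"yaw":0},{"grip":0.05,"x":0,"y":0,"z":0,"yaw":0},{"grip":0.05,"x":0,"y":0,"z":0,"yaw":0},{"grip":0.05,"x":0,"y":0,"z":0,"yaw":0}]' 25
```

```text
time_s: 15.88
ee_pos: [586.6, -174.9, 188.4]
ee_rot: [-179.9, 0.5, 179.3]
force: [0.8, 0.4, -0.2]
gripper_width: 83.8
gripper_force: 0.0
[ 586.63638963 -174.90598389  188.37838123]
time_s: 16.3
ee_pos: [578.3, -173.4, 74.3]
ee_rot: [179.8, -0.5, 179.2]
force: [-0.7, -0.1, 0.4]
gripper_width: 84.0
gripper_force: 0.0
time_s: 16.72
ee_pos: [582.0, -175.1, 81.1]
ee_rot: [-179.9, 0.2, 179.2]
force: [-0.1, -1.4, 3.3]
gripper_width: 59.8
gripper_force: 24.9
```

```bash
python3 -m crank '[{"grip":0.05,"x":0,"y":0,"z":-0.015,"yaw":0},{"grip":0.05,"x":0,"y":0,"z":-0.045,"yaw":0},{"grip":0.05,"x":0,"y":0,"z":-0.08,"yaw":0},{"grip":0.05,"x":0,"y":0,"z":-0.11,"yaw":0},{"grip":0.05,"x":0,"y":0,"z":-0.125,"yaw":0}]' 25
python3 -m crank '[{"grip":0.05,"x":0,"y":0.005,"z":-0.02,"yaw":0},{"grip":0.05,"x":0,"y":0.02,"z":-0.045,"yaw":0},{"grip":0.05,"x":0,"y":0.045,"z":-0.065,"yaw":0},{"grip":0.05,"x":0,"y":0.075,"z":-0.075,"yaw":0},{"grip":0.05,"x":0,"y":0.1,"z":-0.08,"yaw":0}]' 25
python3 - <<'E'
from h import *
s=state();print(s["time_s"],s["ee_pos"],s["force"])
cx,cy,tz=s["ee_pos"][0]-7.5,s["ee_pos"][1],s["ee_pos"][2]+110-81
for n in("side","scene"):
    m=camera_model(n);im=grab_frame(n);p=proj(m,np.array([cx,cy,tz-55])).astype(int)
    h=cv2.cvtColor(im,cv2.COLOR_RGB2HSV);k=cv2.inRange(h,(0,0,105),(180,55,255));x0,y0=p[0]-25,p[1]-35
    nn,l,st,c=cv2.connectedComponentsWithStats(k[y0:y0+80,x0:x0+50])
    for i in range(1,nn):
        if st[i][4]>100: print(n,st[i][4],(cv2.approxPolyDP(max(cv2.findContours((l==i).astype(np.uint8),0,2)[0],key=cv2.contourArea),2,True)[:,0]+[x0,y0]).tolist())
    print(n,"pred rim", [proj(m,np.array([cx+a,cy+b,tz-110])).round().tolist() for a,b in((-30,-30),(30,-30),(30,30),(-30,30))],"top",[proj(m,np.array([cx+a,cy+b,tz])).round().tolist() for a,b in((-30,-30),(30,-30),(30,30),(-30,30))])
E
```

```text
time_s: 17.13
ee_pos: [582.1, -174.9, 208.9]
ee_rot: [-179.9, 0.3, 179.2]
force: [-0.4, 0.8, -3.7]
gripper_width: 60.1
gripper_force: 24.9
time_s: 17.55
ee_pos: [582.4, -73.2, 286.7]
ee_rot: [180.0, 0.2, 179.2]
force: [0.1, 0.6, -3.1]
gripper_width: 59.8
gripper_force: 24.9
17.55 [582.40586268 -73.18368964 286.70983405] [ 0.12159692  0.56171464 -3.05224051]
side 1320 [[292, 128], [291, 130], [299, 130], [291, 133], [296, 134], [289, 139], [292, 159], [288, 158], [289, 168], [294, 179], [303, 180], [303, 195], [314, 194], [315, 184], [310, 178], [313, 175], [314, 143], [306, 132], [315, 128]]
side pred rim [[288.0, 167.0], [294.0, 180.0], [314.0, 175.0], [308.0, 163.0]] top [[286.0, 135.0], [292.0, 147.0], [314.0, 143.0], [307.0, 131.0]]
scene 423 [[284, 145], [284, 163], [288, 173], [293, 179], [305, 175], [307, 158], [306, 163], [297, 168], [294, 165], [294, 155], [291, 155]]
scene pred rim [[299.0, 162.0], [284.0, 169.0], [293.0, 180.0], [309.0, 173.0]] top [[298.0, 139.0], [282.0, 146.0], [291.0, 158.0], [308.0, 150.0]]
```

Run:
```python
from h import *
a=np.linspace(0,6.28,40);cx,cy=577,151
for n in("side","scene"):
    m=camera_model(n);im=grab_frame(n);b,k=blobs(im,(100,120,50),(122,255,255),8)
    q=np.array([proj(m,np.array([cx+18*np.cos(t),cy+18*np.sin(t),168.])) for t in a]);p=q.mean(0)
    print(n,"pred disc",q.min(0).round(1),q.max(0).round(1),"near blobs",[(c,s) for c,s in b if np.hypot(*(np.array(c)-p))<35])
    x0,y0=int(p[0])-9,int(p[1])-8
    for r in k[y0:y0+18,x0:x0+19]: print(y0,"".join(".#"[v>0] for v in r)); y0+=1
    print("x0",x0)
```

```text
side pred disc [367.  161.6] [379.  169.1] near blobs [([373.0, 165.8], [368, 162, 11, 9, 73]), ([358.5, 186.4], [351, 183, 16, 8, 65])]Traceback (most recent call last):
  File "<stdin>", line 8, in <module>
  File "<stdin>", line 8, in <genexpr>
TypeError: string indices must be integers, not 'numpy.bool'
```

```bash
python3 -m crank '[{"grip":0.05,"x":0,"y":0.025,"z":0,"yaw":0},{"grip":0.05,"x":0,"y":0.055,"z":0,"yaw":0},{"grip":0.05,"x":0,"y":0.09,"z":0,"yaw":0},{"grip":0.05,"x":0,"y":0.12,"z":0,"yaw":0},{"grip":0.05,"x":0,"y":0.14,"z":0,"yaw":0}]' 25
python3 -m crank '[{"grip":0.05,"x":0,"y":0.025,"z":0,"yaw":0},{"grip":0.05,"x":0.001,"y":0.05,"z":0,"yaw":0},{"grip":0.05,"x":0.001,"y":0.072,"z":0,"yaw":0},{"grip":0.05,"x":0.001,"y":0.084,"z":0,"yaw":0},{"grip":0.05,"x":0.001,"y":0.084,"z":0,"yaw":0}]' 25
python3 - <<'E'
from h import *
s=state();print(s["time_s"],s["ee_pos"],s["force"])
a=np.linspace(0,6.28,40);cx,cy=577,151
px,py,tz=s["ee_pos"][0]-7.5,s["ee_pos"][1],s["ee_pos"][2]+29
for n in("side","scene"):
    m=camera_model(n);im=grab_frame(n);b,k=blobs(im,(100,120,50),(122,255,255),8)
    q=np.array([proj(m,np.array([cx+18*np.cos(t),cy+18*np.sin(t),168.])) for t in a]);p=q.mean(0)
    print(n,"pred disc",q.min(0).round(1),q.max(0).round(1),"near blobs",[(c,s) for c,s in b if np.hypot(*(np.array(c)-p))<35])
    p=proj(m,np.array([px,py,tz-55])).astype(int)
    h=cv2.cvtColor(im,cv2.COLOR_RGB2HSV);k=cv2.inRange(h,(0,0,105),(180,55,255));x0,y0=p[0]-25,p[1]-35
    nn,l,st,c=cv2.connectedComponentsWithStats(k[y0:y0+80,x0:x0+50])
    for i in range(1,nn):
        if st[i][4]>100: print(n,st[i][4],(cv2.approxPolyDP(max(cv2.findContours((l==i).astype(np.uint8),0,2)[0],key=cv2.contourArea),2,True)[:,0]+[x0,y0]).tolist())
    print("pred rim", [proj(m,np.array([px+a,py+b,tz-110])).round().tolist() for a,b in((-30,-30),(30,-30),(30,30),(-30,30))])
E
```

```text
time_s: 18.12
ee_pos: [583.7, 66.9, 283.6]
ee_rot: [180.0, -0.1, 179.2]
force: [0.1, -1.0, -3.8]
gripper_width: 59.9
gripper_force: 25.0
time_s: 18.53
ee_pos: [584.2, 150.8, 283.6]
ee_rot: [180.0, -0.1, 179.3]
force: [-0.4, -0.0, -2.5]
gripper_width: 59.8
gripper_force: 25.0
18.5333 [584.15840306 150.78924353 283.61481007] [-4.34239636e-01 -1.66181534e-03 -2.54323106e+00]
side pred disc [367.  161.6] [379.  169.1] near blobs [([373.1, 166.3], [368, 163, 11, 8, 64]), ([358.5, 186.4], [351, 183, 16, 8, 66])]
side 938 [[382, 115], [374, 117], [376, 119], [369, 124], [370, 144], [366, 144], [363, 139], [362, 152], [369, 160], [368, 163], [387, 159], [391, 128], [380, 117]]
pred rim [[360.0, 152.0], [368.0, 164.0], [387.0, 160.0], [379.0, 148.0]]
scene pred disc [326.8 218.9] [338.1 228.3] near blobs [([349.0, 236.5], [344, 231, 11, 11, 62])]
scene 1440 [[320, 191], [319, 212], [325, 222], [322, 225], [310, 213], [308, 214], [308, 219], [315, 227], [308, 235], [309, 247], [312, 250], [355, 250], [337, 228], [330, 228], [339, 224], [344, 218], [345, 210], [333, 215], [333, 208], [327, 200], [327, 196], [332, 193], [327, 189]]
pred rim [[335.0, 207.0], [319.0, 215.0], [330.0, 228.0], [346.0, 220.0]]
```

```bash
python3 -m crank '[{"grip":0.05,"x":0,"y":0,"z":0.01,"yaw":0},{"grip":0.05,"x":0,"y":0,"z":0.022,"yaw":0},{"grip":0.05,"x":0,"y":0,"z":0.034,"yaw":0},{"grip":0.05,"x":0,"y":0,"z":0.044,"yaw":0},{"grip":0.05,"x":0,"y":0,"z":0.05,"yaw":0}]' 25
python3 -m crank '[{"grip":0.05,"x":0,"y":0,"z":0.01,"yaw":0},{"grip":0.05,"x":0,"y":0,"z":0.024,"yaw":0},{"grip":0.05,"x":0,"y":0,"z":0.038,"yaw":0},{"grip":0.05,"x":0,"y":0,"z":0.05,"yaw":0},{"grip":0.05,"x":0,"y":0,"z":0.06,"yaw":0}]' 25
python3 - <<'E'
from h import *
for n in("side","scene"):
    im=grab_frame(n);print(n,blobs(im,(0,180,100),(8,255,255))[0],blobs(im,(100,120,50),(122,255,255),15)[0])
E
```

```text
time_s: 19.05
ee_pos: [583.6, 148.0, 232.5]
ee_rot: [-179.9, -0.2, 179.1]
force: [-0.5, 0.6, -2.7]
gripper_width: 60.0
gripper_force: 25.0
time_s: 19.47
ee_pos: [584.1, 149.1, 173.2]
ee_rot: [-180.0, -0.0, 179.2]
force: [-0.2, -0.6, -2.9]
gripper_width: 60.1
gripper_force: 25.0
side [([494.8, 57.7], [485, 49, 21, 18, 174]), ([319.2, 210.9], [311, 204, 17, 15, 153]), ([432.1, 224.6], [422, 217, 22, 15, 192])] [([31.6, 13.7], [15, 0, 33, 30, 698]), ([149.1, 4.9], [142, 2, 16, 7, 81]), ([356.0, 187.2], [351, 185, 12, 6, 44]), ([349.1, 254.0], [330, 225, 39, 49, 1169])]
scene [([303.0, 209.5], [297, 205, 14, 10, 79]), ([315.3, 306.4], [308, 304, 15, 5, 30]), ([625.2, 335.4], [614, 320, 24, 29, 271])] [([266.0, 242.1], [252, 223, 30, 34, 674]), ([349.5, 237.0], [346, 231, 9, 11, 55])]
```

```bash
python3 -m crank '[{"grip":0.05,"x":0,"y":0,"z":0.007,"yaw":0},{"grip":0.05,"x":0,"y":0,"z":0.013,"yaw":0},{"grip":0.05,"x":0,"y":0,"z":0.017,"yaw":0},{"grip":0.05,"x":0,"y":0,"z":0.02,"yaw":0},{"grip":0.05,"x":0,"y":0,"z":0.022,"yaw":0}]' 25
python3 -m crank '[{"grip":0.05,"x":0,"y":0,"z":0.001,"yaw":0},{"grip":0.05,"x":0,"y":0,"z":0.002,"yaw":0},{"grip":0.05,"x":0,"y":0,"z":0.003,"yaw":0},{"grip":0.05,"x":0,"y":0,"z":0.004,"yaw":0},{"grip":0.05,"x":0,"y":0,"z":0.004,"yaw":0}]' 25
```

```text
time_s: 19.98
ee_pos: [584.3, 149.5, 152.2]
ee_rot: [180.0, -0.0, 179.2]
force: [0.7, -0.3, -2.2]
gripper_width: 60.3
gripper_force: 25.0
time_s: 20.4
ee_pos: [584.3, 149.5, 148.4]
ee_rot: [180.0, -0.0, 179.2]
force: [-0.1, -0.8, -1.7]
gripper_width: 60.2
gripper_force: 25.0
```

```bash
python3 -m crank '[{"grip":0.05,"x":0,"y":0,"z":0.0007,"yaw":0},{"grip":0.05,"x":0,"y":0,"z":0.0015,"yaw":0},{"grip":0.05,"x":0,"y":0,"z":0.002,"yaw":0},{"grip":0.05,"x":0,"y":0,"z":0.0025,"yaw":0},{"grip":0.05,"x":0,"y":0,"z":0.0025,"yaw":0}]' 25
```

```text
time_s: 20.82
ee_pos: [584.3, 149.5, 146.1]
ee_rot: [180.0, 0.0, 179.2]
force: [0.3, -0.7, -2.5]
gripper_width: 59.8
gripper_force: 25.0
```

```bash
python3 -m crank '[{"grip":0.05,"x":0,"y":0,"z":0.0005,"yaw":0},{"grip":0.05,"x":0,"y":0,"z":0.001,"yaw":0},{"grip":0.05,"x":0,"y":0,"z":0.0015,"yaw":0},{"grip":0.05,"x":0,"y":0,"z":0.002,"yaw":0},{"grip":0.05,"x":0,"y":0,"z":0.002,"yaw":0}]' 25
python3 -m crank '[{"grip":0.05,"x":0,"y":0,"z":0.0005,"yaw":0},{"grip":0.05,"x":0,"y":0,"z":0.001,"yaw":0},{"grip":0.05,"x":0,"y":0,"z":0.0015,"yaw":0},{"grip":0.05,"x":0,"y":0,"z":0.002,"yaw":0},{"grip":0.05,"x":0,"y":0,"z":0.002,"yaw":0}]' 25
```

```text
time_s: 21.23
ee_pos: [584.4, 149.5, 145.9]
ee_rot: [180.0, 0.1, 179.2]
force: [-3.5, -0.6, 8.4]
gripper_width: 59.9
gripper_force: 25.0
time_s: 21.65
ee_pos: [584.5, 149.6, 145.8]
ee_rot: [179.9, 0.2, 179.2]
force: [-6.7, -1.8, 17.4]
gripper_width: 60.2
gripper_force: 25.0
```

Contact came at the expected height. I'll relieve the pressing force and then open slowly.

```bash
python3 -m crank '[{"grip":0.05,"x":0,"y":0,"z":-0.001,"yaw":0},{"grip":0.05,"x":0,"y":0,"z":-0.002,"yaw":0},{"grip":0.05,"x":0,"y":0,"z":-0.003,"yaw":0},{"grip":0.05,"x":0,"y":0,"z":-0.0035,"yaw":0},{"grip":0.05,"x":0,"y":0,"z":-0.0035,"yaw":0}]' 12
python3 -m crank '[{"grip":0.0615,"x":0,"y":0,"z":0,"yaw":0},{"grip":0.063,"x":0,"y":0,"z":0,"yaw":0},{"grip":0.066,"x":0,"y":0,"z":0,"yaw":0},{"grip":0.075,"x":0,"y":0,"z":0,"yaw":0},{"grip":0.085,"x":0,"y":0,"z":0,"yaw":0}]'
python3 -c "
from h import *
for n in('side','scene'):
    im=grab_frame(n);print(n,blobs(im,(0,180,100),(8,255,255))[0])
"
```

```text
time_s: 22.07
ee_pos: [584.4, 149.5, 145.8]
ee_rot: [180.0, 0.0, 179.2]
force: [-1.8, -0.3, 4.1]
gripper_width: 60.0
gripper_force: 12.0
time_s: 22.48
ee_pos: [584.3, 149.5, 145.1]
ee_rot: [180.0, -0.0, 179.2]
force: [0.5, -0.4, 0.4]
gripper_width: 76.2
gripper_force: 0.0
side [([495.5, 58.0], [485, 49, 21, 18, 164]), ([319.1, 210.9], [311, 204, 17, 15, 159]), ([432.0, 224.6], [422, 217, 22, 15, 196])]
scene [([303.1, 209.6], [297, 205, 14, 10, 78]), ([315.3, 306.3], [308, 304, 15, 5, 27]), ([625.4, 335.3], [614, 320, 25, 29, 277])]
```

Released, with the lever still latched. Rising straight up, then backing away.

```bash
python3 -m crank '[{"grip":0.085,"x":0,"y":0,"z":0,"yaw":0},{"grip":0.085,"x":0,"y":0,"z":-0.015,"yaw":0},{"grip":0.085,"x":0,"y":0,"z":-0.04,"yaw":0},{"grip":0.085,"x":0,"y":0,"z":-0.075,"yaw":0},{"grip":0.085,"x":0,"y":0,"z":-0.11,"yaw":0}]'
python3 -m crank '[{"grip":0.085,"x":0,"y":0,"z":-0.02,"yaw":0},{"grip":0.085,"x":0.03,"y":0,"z":-0.04,"yaw":0},{"grip":0.085,"x":0.065,"y":0,"z":-0.05,"yaw":0},{"grip":0.085,"x":0.1,"y":0,"z":-0.05,"yaw":0},{"grip":0.085,"x":0.12,"y":0,"z":-0.05,"yaw":0}]'
python3 -m crank '[{"grip":0.085,"x":0.01,"y":0,"z":0,"yaw":0},{"grip":0.085,"x":0.01,"y":0,"z":0,"yaw":0},{"grip":0.085,"x":0.01,"y":0,"z":0,"yaw":0},{"grip":0.085,"x":0.01,"y":0,"z":0,"yaw":0},{"grip":0.085,"x":0.01,"y":0,"z":0,"yaw":0}]'
python3 - <<'E'
from h import *
px,py,tz=577,149.5,175
for n in("side","scene"):
    m=camera_model(n);im=grab_frame(n);b,k=blobs(im,(100,120,50),(122,255,255),8)
    print(n,blobs(im,(0,180,100),(8,255,255))[0],b)
    p=proj(m,np.array([px,py,tz-55])).astype(int)
    h=cv2.cvtColor(im,cv2.COLOR_RGB2HSV);k=cv2.inRange(h,(0,0,185),(180,55,255));x0,y0=p[0]-25,p[1]-35
    nn,l,st,c=cv2.connectedComponentsWithStats(k[y0:y0+62,x0:x0+50])
    for i in range(1,nn):
        if st[i][4]>60: print(n,st[i][4],(cv2.approxPolyDP(max(cv2.findContours((l==i).astype(np.uint8),0,2)[0],key=cv2.contourArea),2,True)[:,0]+[x0,y0]).tolist())
    for z in (tz-110,tz): print("pred", [proj(m,np.array([px+a,py+b,z])).round().tolist() for a,b in((-30,-30),(30,-30),(30,30),(-30,30))])
E
```

```text
time_s: 23.0
ee_pos: [583.7, 149.3, 255.9]
ee_rot: [-180.0, -0.1, 179.2]
force: [0.9, 0.5, 0.7]
gripper_width: 85.1
gripper_force: 0.0
time_s: 23.42
ee_pos: [461.4, 151.0, 306.6]
ee_rot: [180.0, 0.0, 179.2]
force: [-0.2, 0.8, -0.3]
gripper_width: 85.0
gripper_force: 0.0
time_s: 23.83
ee_pos: [455.6, 151.3, 305.0]
ee_rot: [-180.0, -0.0, 179.2]
force: [-0.0, 0.1, -0.1]
gripper_width: 84.8
gripper_force: 0.0
side [([495.3, 57.9], [485, 49, 21, 18, 165]), ([319.1, 210.8], [311, 204, 17, 15, 162]), ([432.1, 224.7], [422, 217, 22, 15, 178])] [([31.7, 13.8], [15, 0, 33, 30, 696]), ([149.2, 5.0], [142, 2, 16, 7, 82]), ([354.5, 187.5], [351, 185, 8, 6, 32]), ([349.1, 254.1], [330, 225, 39, 49, 1170])]
side 903 [[361, 160], [369, 174], [365, 199], [367, 202], [362, 200], [360, 203], [383, 203], [381, 200], [386, 203], [394, 202], [390, 198], [395, 193], [384, 180], [386, 168], [380, 159], [375, 157]]
pred [[358.0, 188.0], [365.0, 200.0], [383.0, 195.0], [375.0, 184.0]]
pred [[359.0, 160.0], [367.0, 172.0], [386.0, 167.0], [378.0, 156.0]]
scene [([302.8, 209.6], [297, 205, 13, 11, 80]), ([315.2, 306.5], [309, 305, 14, 4, 27]), ([625.4, 335.5], [614, 320, 24, 28, 258])] [([266.1, 242.1], [252, 223, 30, 34, 674]), ([349.4, 237.3], [346, 232, 9, 10, 53])]
scene 418 [[335, 213], [320, 220], [321, 239], [326, 246], [328, 235], [343, 225]]
pred [[334.0, 230.0], [319.0, 238.0], [329.0, 251.0], [344.0, 242.0]]
pred [[335.0, 211.0], [319.0, 220.0], [330.0, 233.0], [345.0, 224.0]]
```

```bash
python3 - <<'E'
from h import *
a=cv2.imread("pics/side0.png")[:,:,::-1].copy();b=grab_frame("side")
for n,lo,hi in [("yellow",(22,180,120),(30,255,255)),("teal",(82,120,60),(95,255,255)),("green",(50,120,40),(75,255,255))]:
    for i in(a,b): print(n,[(c,s[4]) for c,s in blobs(i,lo,hi,80)[0]])
print("torch area diff",np.abs(a[155:197,290:312].astype(int)-b[155:197,290:312]).mean(), "ref",np.abs(a[260:290,60:200].astype(int)-b[260:290,60:200]).mean())
E
python3 -c "from workcell import *;print(job_done())"
```

```text
yellow [([476.3, 149.7], 3581), ([262.1, 181.3], 627), ([223.8, 236.9], 921)]
yellow [([476.2, 149.7], 3650), ([263.2, 180.8], 616), ([223.9, 237.0], 934)]
teal [([216.6, 202.7], 888)]
teal [([216.5, 202.7], 890)]
green [([76.8, 11.1], 557), ([245.5, 258.1], 428)]
green [([76.8, 11.2], 552), ([245.5, 258.0], 429)]
torch area diff 9.316017316017316 ref 3.104206349206349
the job is handed in; nothing more can be done
None
```

I handed the job in at about 24 s: the lever is latched, the tray is home against its stop, and the pot hangs upside down on the upright peg with the gripper clear. In the last check, the yellow look-alike nearest the robot sat about 1 px off its starting place and the patch around the torch differed slightly from the first picture; I did not look into either, so a small nudge is possible.

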